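# Nip up the cup clip's clamp screw with a flipped hex key

### The job

The clamp screw of the medicine cup clip bar is only run in and far too stiff for the key's short end: take the L-shaped hex key out of its blue holder, flip it so that its short arm points down, and feel that short arm all the way into the screw's socket without ramming it. Then use the long arm as the lever to turn the screw clockwise until it comes up against its stop, hold it there at a firm 0.7 newton metres or so for about half a second (never more than 0.95), and let go, leaving the key standing in the screw. Do not disturb the other things.

Things in the scene. Friction and masses are not known exactly. Their poses are not given: they have to be found in the camera images.
- key_mid (a point): Dark steel L-shaped hex key, 14 mm across flats, 0.26 kg, upright in the blue holder at the start, bend at the top, long arm down in the hole. This point is on the long arm's axis, 45 mm from the bend, near the centre of mass. z: along the long arm towards the bend; x: the way the short arm points from the bend. Two flats of both arms face along +y and -y.
- key_tip (a point): Centre of the end face of the key's short arm, 49 mm from the bend along x; same axes as key_mid (x points out of the short arm's end).
- key: The same key; origin at the bend, where the arm axes cross, axes as key_mid. From it the long arm reaches 133 mm along -z and the short arm 49 mm along +x (140 and 56 mm overall).
- holder: Blue plastic block, 60 x 60 x 45 mm high, fixed to the top; origin under its centre, round upright hole 18.2 mm wide and 35 mm deep in the middle, in which the key stands loosely, leaning up to 3 degrees towards its short arm (bend 143 mm above the trolley top).
- socket (a point): Centre of the floor of the hex socket in the dark clamp screw, 35 mm above the trolley top, z up; turns with the screw. Socket corners lie along its x axis and every 60 degrees from it: the flipped key goes in with its long arm along x or any multiple of 60 degrees from it. Key home: long arm's axis 84 mm above the trolley top.
- mouth (a point): Centre of the socket's mouth, 56 mm above the trolley top, 21 mm over its floor. Socket 14.7 mm across flats, bright 45 degree bevel round the mouth that widens it by about 4 mm a side. The key has about 6 degrees of play either way, to be taken up before the screw turns.
- clip: Chrome clip bar, fixed: foot 70 x 80 mm with the clamp screw (axis upright) over its origin; a bar and prongs with a lying stack of pale green cups run 300 mm along its y axis, up to 52 mm high.
- screw (a joint): Turn of the screw in the clip, rad, clockwise from above positive; starts at 0.4 to 0.8 and comes up against a hard stop (tight) at 1.2. It needs about 0.3 N m to turn and stays where it is left.
- windup (a joint): Elastic twist of the screw's head on its shank, rad, clockwise positive: 0.167 rad per N m of torque on the head, back to 0 when let go. Properly tight: at the stop and above 0.083 (0.5 N m); the thread is damaged above 0.16 (0.95 N m).
- pill_bottle: Bystander, loose: amber glass pill bottle with white cap, 48 mm wide, 85 mm high; origin under its centre
- crusher: Bystander, loose: white plastic pill crusher with a lever on top, 140 x 75 x 79 mm; origin under its base
- splitter: Bystander, loose: chrome tablet splitter with closed cover, 90 x 45 x 24 mm; origin under its centre
- spare_cup: Bystander, loose: single pale green medicine cup, 41 mm wide, 36 mm high, standing; origin under its centre
- scoop: Bystander, loose: stainless tablet scoop, bowl 60 x 50 x 16 mm, 100 mm handle along -x; origin under the bowl

How it is judged:
By the outcome, as a careful person would: the job done as asked, in the order asked, and still so for the second after the job is handed in, with the robot touching nothing.
It also fails if it takes over 67 s, if anything falls off the work surface, if the arm or the gripper's body presses on something with over 40 N, if the wrist force passes 120 N, or if a joint passes its speed limit or range.

### The arm

A 6-joint arm with a two-finger parallel gripper is mounted at the origin on the work surface. World frame = base frame: x ahead of the robot, y to its left, z up, the work surface at z = 0. Lengths are in m, angles in rad, forces in N, time in s.
With the tool pointing down it reaches from about 0.35 to 0.975 m from the base axis. Payload 4.9 kg.
Tool frame: the origin (TCP) lies at the very end of the fingers, on their centre line; the grasp point (between the pads) lies 19 mm behind it; z points along the fingers, y is the direction in which the jaws open and shut (so a half turn about z gives the same grasp; the last joint's range is limited). The gripper opens to 85 mm and grips with 20 to 120 N. Pads are 22 mm wide; open, the fingers measure 114 mm over their backs; the gripper's body (76 mm by 85 mm) begins 54 mm behind the grasp point. The pads swing forward as they close: fully open they stand 13 mm farther back than shut.
Start: joints at [1.146, 0.053, 1.613, -0, 1.476, -0.119], TCP at [0.188, 0.596, 0.231] pointing down, gripper open.
Joint ranges: [-3.01, 3.01], [-1.01, 2.22], [0.06, 2.58], [-1.02, 4.17], [0.09, 2.62], [-3.14, 3.14]. Speed limits (rad/s): [2.57, 2.57, 3.14, 3.14, 3.14, 3.14].

### API

Orientations are given as a unit quaternion [w, x, y, z].
In Python, from plant import state, eyes, job_done gives the robot as it stands.
- The arm moves only by the tool apply_moves, never from a script. Its argument "commands" is a list of rows, each an object with "linear": the shift along the tool's x, y, z in m, a list of three; "delta_rot": the turn, a rotation vector about the tool's x, y, z in degrees, a list of three; "fingers": the closure in counts, from 0 (fully open) to 255 (shut). In form: [{"linear": [x, y, z], "delta_rot": [wx, wy, wz], "fingers": fingers}, ...]. A call has exactly 8 rows; each row is the pose to reach, as a shift and turn from the pose commanded when the call began, along the tool's axes at that moment; what a row does not reach only later rows make up. A row lasts 1/10 s, in which the tool goes at most 50 mm and 8.59 degrees, less where a joint would pass 70% of its speed; a pose out of reach is approached as far as the arm can. A call with a gripper value outside its range is refused whole. The fingers move at their own pace and stop on an object; the grip force is fixed at half the most. Time passes only in rows, so rows that repeat a pose let the fingers close, or fill a call up. It gives the time, the measured TCP pose, the force and the opening at its end, in the units of the state.
- state(): the state, without advancing time (a new reading comes with each control period).
- eyes.grab_frame(name): name is "side" or "top"; returns the picture (480x640x3 uint8, red, green, blue); there is no depth.
- eyes.camera_params(name): a dict with "fx", "fy", "cx", "cy" (pixels), "position" and "rotation" of the camera in the world. Camera axes: x right, y down, z forward; pixel columns grow to the right and rows downward; lengths in m; the calibration is good to about 2 mm. A picture is of the moment at which its call begins. camera_params takes no time and is no camera call.
- job_done(): hands the job in, once; it reports no verdict.
The state is a dict: "time": time; "joint_pos": joint angles; "joint_vel": joint speeds; "joint_efforts": joint torques, N m; "tool_pos": TCP position; "tool_rot": TCP orientation; "contact_force": force on the tool from outside, world axes, zero at the start; "ft_torque": the same for the moment, N m; "gripper_width": opening from 0.0 (shut) to 1.0 (fully open).
Only numpy, scipy, OpenCV 4.12 (cv2) and the standard library are available. Lean on these libraries where they do the work, as an engineer would, in place of code of your own. Each camera call takes 0.05 s, during which the arm holds its last target.

## Working session

There is one attempt and no reset: what is moved stays moved. The work goes in short steps, Python scripts to look and compute and a tool call to move; the robot and the scene stay as the last step left them, time stands still between calls to the robot, and variables do not carry over. Pictures are saved under pics/ and viewed, and the job is handed in when it is done.

Besides the shell and the picture viewer there is one more tool, called as a command line: name --argument value ..., lists and objects as JSON in quotes. apply_moves: Moves the arm, as the interface text tells. Its arguments: {"type":"object","properties":{"commands":{"type":"array","items":{"type":"object","properties":{"linear":{"type":"array","items":{"type":"number"}},"delta_rot":{"type":"array","items":{"type":"number"}},"fingers":{"type":"number"}}}}},"required":["commands"]}

```bash
mkdir -p pics; ls; python3 - <<'E'
from plant import state, eyes
import cv2
print(state())
for n in("side","top"):
    p=eyes.camera_params(n);print(n,p)
    cv2.imwrite(f"pics/{n}0.png",eyes.grab_frame(n)[:,:,::-1])
E
```

```text
pics
{'time': 0.0, 'joint_pos': array([ 1.14598605e+00,  5.33342687e-02,  1.61431487e+00, -7.74496163e-06,
        1.47597934e+00, -1.19003542e-01]), 'joint_vel': array([-2.06212498e-04, -1.42861344e-04, -2.03395049e-04,  5.12362040e-04,
       -1.30826573e-04, -5.01439718e-05]), 'joint_efforts': array([ 2.08159960e-03, -3.93669748e+01, -3.70186400e+01,  1.92535563e-04,
        7.14686859e-03, -7.36853565e-06]), 'tool_pos': array([0.18790789, 0.59542677, 0.23006455]), 'tool_rot': array([-2.69666206e-04,  1.52307818e-01,  9.88332582e-01, -9.81549403e-04]), 'contact_force': array([-0.04926315,  0.03680068,  0.27571424]), 'ft_torque': array([-0.04436679, -0.02085073,  0.00660209]), 'gripper_width': 1.0045550386169602}
side {'fx': 459.46218581143324, 'fy': 459.46218581143324, 'cx': 322.49920457283764, 'cy': 241.09982625243293, 'position': array([ 0.22816102, -0.64600697,  0.55888353]), 'rotation': array([-0.45191401,  0.84942133, -0.23421192,  0.13929075])}
top {'fx': 507.0314092169889, 'fy': 507.0314092169889, 'cx': 310.214101164408, 'cy': 238.51022755427772, 'position': array([ 0.46856732, -0.09296187,  1.05100618]), 'rotation': array([-0.04957698,  0.70557529, -0.7047894 ,  0.0545668 ])}
```

View pics/side0.png

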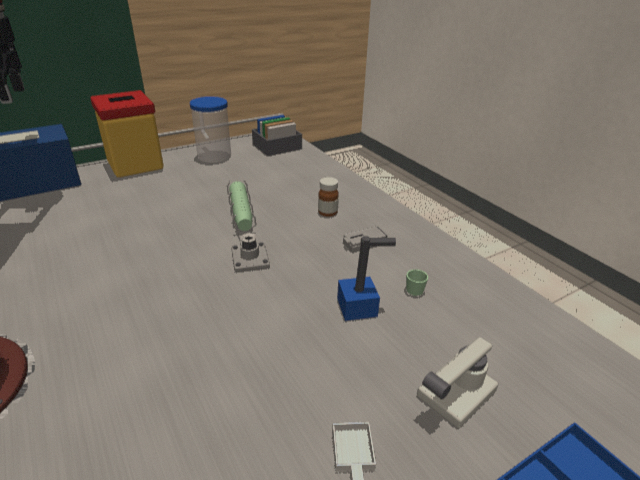

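View pics/top0.png

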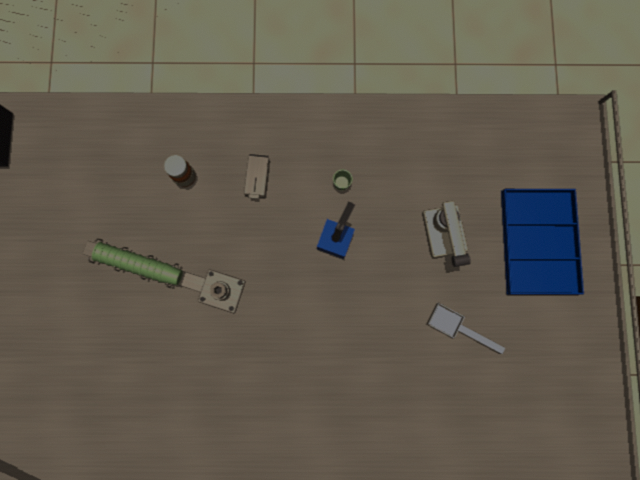

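```bash
cat > h.py <<'E'
import numpy as np, cv2
from scipy.spatial.transform import Rotation as R
from plant import state, eyes
def rot(q): return R.from_quat([q[1],q[2],q[3],q[0]])
def cam(n):
    p=eyes.camera_params(n); return p,rot(p['rotation']).as_matrix()
def proj(n,X):
    p,M=cam(n); c=(np.atleast_2d(X)-p['position'])@M
    return np.c_[p['fx']*c[:,0]/c[:,2]+p['cx'],p['fy']*c[:,1]/c[:,2]+p['cy']]
def ray(n,uv):
    p,M=cam(n); d=M@np.array([(uv[0]-p['cx'])/p['fx'],(uv[1]-p['cy'])/p['fy'],1]); return p['position'],d
def onz(n,uv,z):
    o,d=ray(n,uv); return o+d*(z-o[2])/d[2]
def tri(uvs,uvt):
    o1,d1=ray('side',uvs);o2,d2=ray('top',uvt)
    A=np.c_[d1,-d2]; t=np.linalg.lstsq(A,o2-o1,rcond=None)[0]
    a=o1+d1*t[0];b=o2+d2*t[1]; return (a+b)/2,np.linalg.norm(a-b)
def crop(img,x0,y0,x1,y1,s,out):
    cv2.imwrite(out,cv2.resize(img[y0:y1,x0:x1],None,fx=s,fy=s,interpolation=cv2.INTER_CUBIC))
E
python3 - <<'E'
from h import *
s=cv2.imread('pics/side0.png');t=cv2.imread('pics/top0.png')
crop(t,190,260,260,320,10,'pics/t_scr.png')
crop(t,300,190,380,265,10,'pics/t_key.png')
s=s
crop(s,220,220,290,280,10,'pics/s_scr.png')
crop(s,325,225,405,325,6,'pics/s_key.png')
for uv in [(336,239),(221,290)]: print(onz('top',uv,0.045),onz('top',uv,.056))
E
```

```text
[ 0.61704989 -0.1517739   0.045     ] [ 0.61542633 -0.15113083  0.056     ]
[0.51493107 0.07598551 0.045     ] [0.51442411 0.07413819 0.056     ]
```

View pics/t_scr.png

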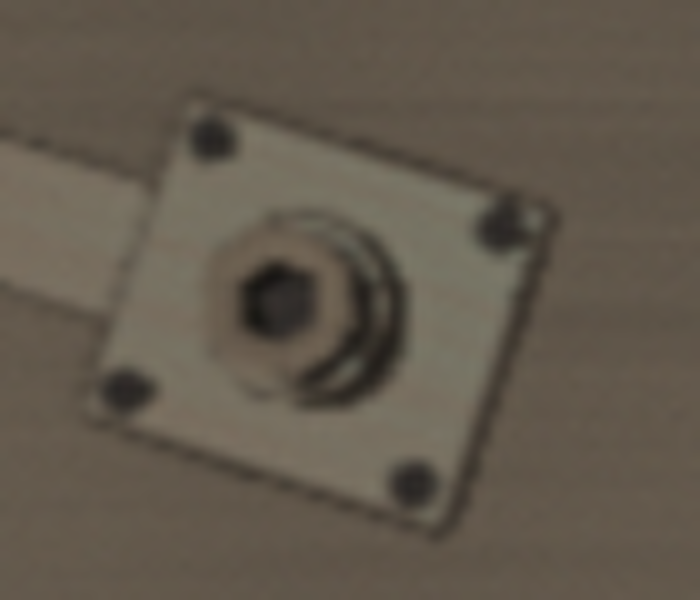

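View pics/t_key.png

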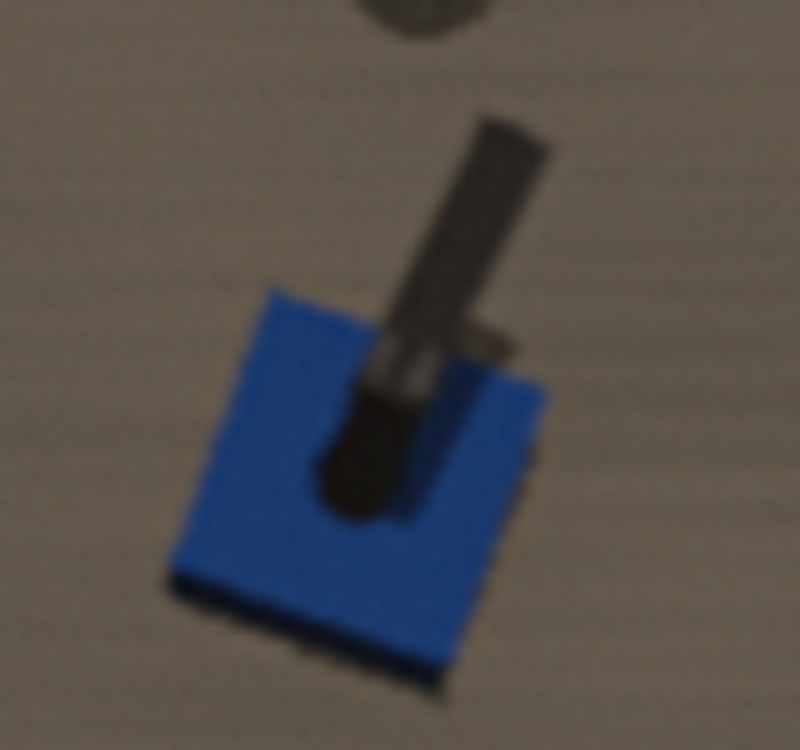

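View pics/s_scr.png

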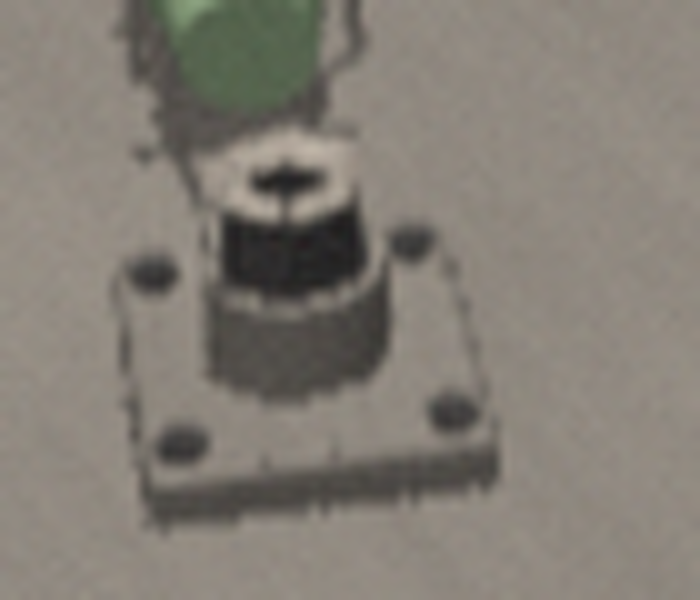

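View pics/s_key.png

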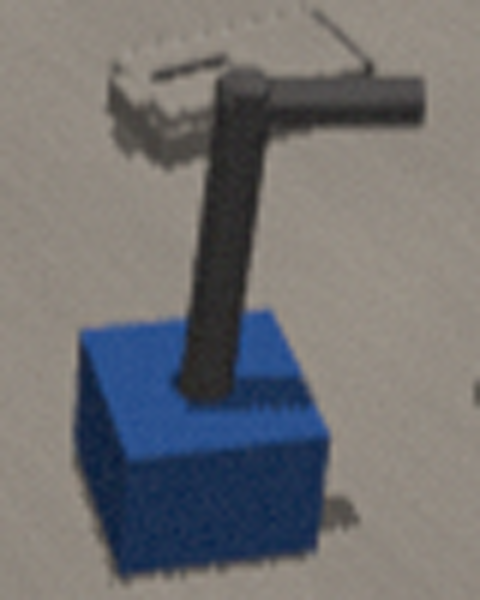

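```bash
python3 - <<'E'
from h import *
for n in('top','side'):
    a=np.mean([eyes.grab_frame(n).astype(float) for _ in range(6)],0)[:,:,::-1]
    np.save(f'pics/{n}avg.npy',a)
t=np.load('pics/topavg.npy');s=np.load('pics/sideavg.npy')
def st(c):
    return np.clip((c-c.min())/(np.percentile(c,98)-c.min())*255,0,255).astype(np.uint8)
crop(st(t[270:310,195:240]),0,0,45,40,16,'pics/t2.png')
crop(st(s[225:262,230:268]),0,0,38,37,16,'pics/s2.png')
E
```

```text
(no output)
```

View pics/t2.png

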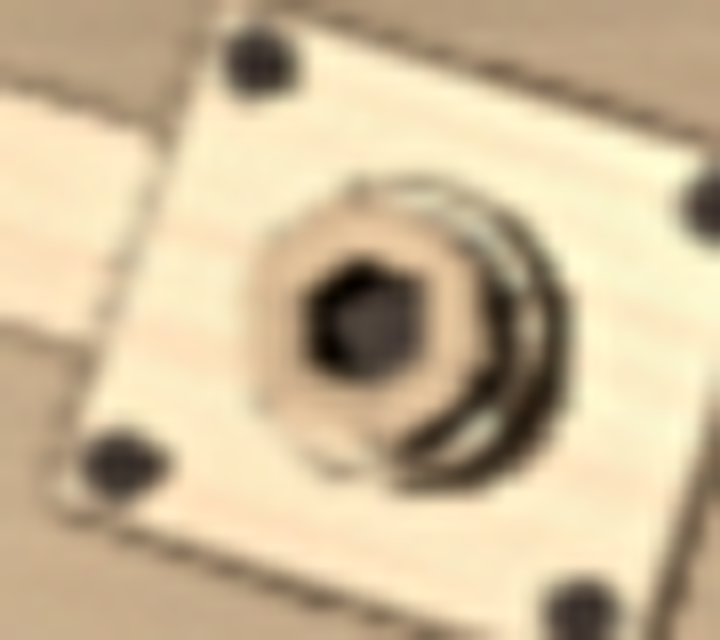

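View pics/s2.png

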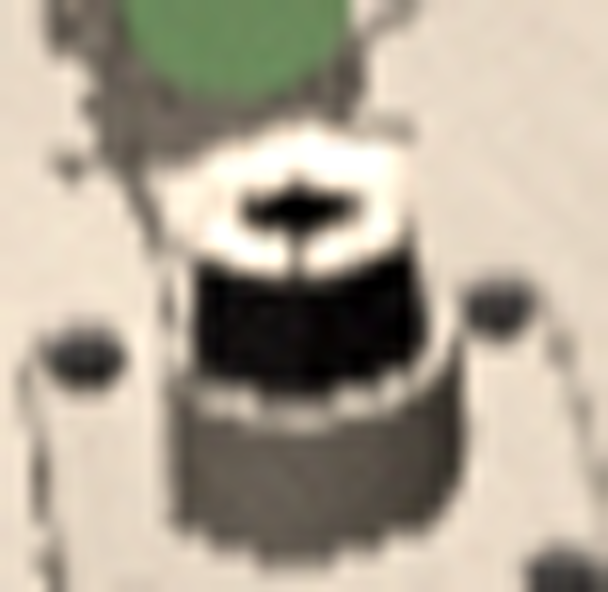

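```bash
python3 - <<'E'
from h import *
from scipy.optimize import minimize
t=np.load('pics/topavg.npy').mean(2)
x0,y0,x1,y1=205,278,230,302
c=t[y0:y1,x0:x1]; S=8
def hexa(x,y,z,az,af):
    a=az+np.arange(6)*np.pi/3; r=af/np.sqrt(3)
    return np.c_[x+r*np.cos(a),y+r*np.sin(a),np.full(6,z)]
def render(p):
    im=np.full(((y1-y0)*S,(x1-x0)*S),0.,np.float32)
    uv=(proj('top',hexa(p[0],p[1],.052,p[2],p[3]))-[x0-.5,y0-.5])*S-.5
    cv2.fillPoly(im,[np.round(uv*256).astype(np.int32)],1.,shift=8)
    return cv2.GaussianBlur(cv2.resize(im,None,fx=1/S,fy=1/S,interpolation=cv2.INTER_AREA),(0,0),.6)
g=onz('top',(217.7,290),.052); print(g)
vv,uu=np.mgrid[y0:y1,x0:x1]
m=(np.hypot(uu-217.7,vv-290)<6)
def cost(p):
    r=render(p)[m]; A=np.c_[r,np.ones(r.size)]; k=np.linalg.lstsq(A,c[m],rcond=None)[0]
    return np.mean((A@k-c[m])**2)
for d in range(0,60,10):
    b=minimize(cost,[g[0],g[1],np.radians(d),.0147],method='Nelder-Mead',options=dict(initial_simplex=np.array([[g[0],g[1],np.radians(d),.0147]]+[[g[0]+.001,g[1],np.radians(d),.0147],[g[0],g[1]+.001,np.radians(d),.0147],[g[0],g[1],np.radians(d+8),.0147],[g[0],g[1],np.radians(d),.016]])))
    print(d,b.x[:2],np.degrees(b.x[2])%60,b.x[3],b.fun)
# angle profile
xb=b.x
for d in range(0,60,3): print(d,round(cost([b.x[0],b.x[1],np.radians(d),b.x[3]]),2),end=' ; ')
# foot corner points, z: holes symmetric -> center
pts=np.array([(211.2,274),(240.3,283),(202.7,299),(231.5,308.3)])
P=np.array([onz('top',q,.012) for q in pts]);print('\n',P,P.mean(0)); e=P[1]-P[0];print(np.degrees(np.arctan2(e[1],e[0])),np.linalg.norm(e),np.linalg.norm(P[2]-P[0]))
E
```

```text
[0.51460253 0.08126949 0.052     ]
0 [0.51512979 0.08245507] 1.7065103901559273 0.014843051703001799 27.512165258873434
10 [0.51516026 0.08248663] 3.6687828134571174 0.014911371240613794 27.41599610042712
20 [0.51517761 0.08254864] 7.089470841231671 0.014993260047125572 27.19522009424455
30 [0.51521074 0.08240091] 6.097600406003489 0.014966184856376828 26.550860353291473
40 [0.51525379 0.08244114] 6.317910660776803 0.014882483077242152 26.99347024913904
50 [0.515222   0.08239187] 2.5863815872189306 0.01489176217075193 26.82362148140057
0 29.77 ; 3 27.93 ; 6 27.43 ; 9 29.78 ; 12 30.25 ; 15 32.07 ; 18 34.9 ; 21 38.03 ; 24 40.0 ; 27 42.61 ; 30 45.02 ; 33 46.18 ; 36 45.13 ; 39 43.16 ; 42 42.58 ; 45 42.13 ; 48 38.91 ; 51 34.97 ; 54 34.37 ; 57 31.75 ; 
 [[0.54906086 0.10243047 0.012     ]
 [0.53073125 0.04252047 0.012     ]
 [0.49819897 0.11819774 0.012     ]
 [0.47951038 0.05928365 0.012     ]] [0.51437537 0.08060808 0.012     ]
-107.0116174945208 0.06265127966152682 0.05324977996000968
```

```bash
python3 - <<'E'
from h import *
print('mouth tri',tri((248.6,238.0),(217.8,290.2)))
C=[onz('top',(300+a/10,190+b/10),.045) for a,b in [(272,290),(547,388),(447,662),(175,565)]]
C=np.array(C);print(C,C.mean(0),np.linalg.norm(C-np.roll(C,1,0),axis=1))
# side: top face corners crop (80,330),(268,310),(328,438),(130,460) /6+ (325,225)
D=np.array([onz('side',(325+a/6,225+b/6),.045) for a,b in [(80,330),(268,310),(328,438),(130,460)]]);print(D,D.mean(0))
# key tip end-face: side (420,100)/6 ; top (520,132)/10
print('tip',tri((325+420/6,225+101/6),(352,203)))
# bend
print('bend',tri((325+243/6,225+98/6),(300+41.0,190+35.5)))
for (u,v) in [(352,203),(341,225.5)]: print(onz('top',(u,v),.143))
for (u,v) in [(395,241.8),(365.5,241.3)]: print(onz('side',(u,v),.143))
E
```

```text
mouth tri (array([0.51514665, 0.08062364, 0.05224237]), np.float64(0.0020502093012420876))
[[ 0.65781659 -0.13428999  0.045     ]
 [ 0.6378657  -0.18957292  0.045     ]
 [ 0.58236573 -0.16891171  0.045     ]
 [ 0.60181579 -0.11462834  0.045     ]] [ 0.61996595 -0.15185074  0.045     ] [0.05935209 0.05877279 0.05922104 0.05766272]
[[ 0.60352606 -0.11459457  0.045     ]
 [ 0.65845205 -0.13483984  0.045     ]
 [ 0.63796362 -0.19128525  0.045     ]
 [ 0.58351849 -0.17084059  0.045     ]] [ 0.62086505 -0.15289006  0.045     ]
tip (array([ 0.66981658, -0.17609105,  0.14135056]), np.float64(0.00047363504010780177))
bend (array([ 0.62636028, -0.15471517,  0.14435472]), np.float64(0.0018827572383517263))
[ 0.66925017 -0.1758049   0.143     ]
[ 0.6274124  -0.15531025  0.143     ]
[ 0.66838115 -0.17793939  0.143     ]
[ 0.62676807 -0.15274064  0.143     ]
```

```bash
cat >> h.py <<'E'
def Rz(az,alpha_down):
    """tool: z at azimuth az (deg), pitched alpha_down deg below horizontal, y horizontal az+90"""
    a=np.radians(az);b=np.radians(alpha_down)
    z=np.array([np.cos(b)*np.cos(a),np.cos(b)*np.sin(a),-np.sin(b)]); y=np.array([-np.sin(a),np.cos(a),0]); x=np.cross(y,z)
    return R.from_matrix(np.c_[x,y,z])
def delta(p,Rt,p0=None,R0=None):
    s=state()
    if p0 is None: p0=s['tool_pos']
    if R0 is None: R0=rot(s['tool_rot'])
    l=R0.inv().apply(np.array(p)-p0); w=(R0.inv()*Rt).as_rotvec(degrees=True)
    print('lin',np.round(l,4),'rot',np.round(w,2)); return l,w
def show():
    s=state(); r=rot(s['tool_rot']).as_matrix()
    print('t',round(s['time'],2),'pos',np.round(s['tool_pos'],4),'z',np.round(r[:,2],3),'y',np.round(r[:,1],3))
    print('q',np.round(s['joint_pos'],3),'F',np.round(s['contact_force'],2),'M',np.round(s['ft_torque'],3),'w',round(s['gripper_width'],3))
    with open('log.txt','a') as f: f.write(repr((list(s['joint_pos']),list(s['tool_pos']),list(s['tool_rot'])))+'\n')
E
python3 - <<'E'
from h import *
show(); delta([.42,.05,.38],Rz(-26.5,90))
E
```

```text
t 0.7 pos [0.1882 0.596  0.2313] z [ 0.  0. -1.] y [0.301 0.954 0.   ]
q [ 1.146  0.053  1.613  0.     1.476 -0.119] F [-0.32  0.03  0.24] M [ 0.024 -0.003 -0.025] w 0.998
lin [-0.3855 -0.4509 -0.1487] rot [ 0.   -0.    8.98]
```

apply_moves --commands '[{"linear": [-0.03,-0.035,-0.02],"delta_rot": [0,0,2],"fingers": 0},{"linear": [-0.06,-0.07,-0.04],"delta_rot": [0,0,4],"fingers": 0},{"linear": [-0.09,-0.105,-0.06],"delta_rot": [0,0,6],"fingers": 0},{"linear": [-0.12,-0.14,-0.08],"delta_rot": [0,0,9],"fingers": 0},{"linear": [-0.15,-0.175,-0.1],"delta_rot": [0,0,9],"fingers": 0},{"linear": [-0.18,-0.21,-0.12],"delta_rot": [0,0,9],"fingers": 0},{"linear": [-0.21,-0.245,-0.14],"delta_rot": [0,0,9],"fingers": 0},{"linear": [-0.24,-0.28,-0.15],"delta_rot": [0,0,9],"fingers": 0}]'

```text
time: 1.5
tool_pos: [0.3332, 0.2553, 0.3837]
tool_rot: [0.002, 0.229, 0.973, 0.001]
contact_force: [1.8, -0.2, 0.6]
gripper_width: 1.002
```

```bash
python3 - <<'E'
from h import *
show(); delta([.40,.0,.38],Rz(-26.5,50))
E
```

```text
t 1.5 pos [0.3332 0.2553 0.3837] z [ 0.003  0.002 -1.   ] y [0.446 0.895 0.003]
q [ 0.476 -0.497  1.83  -0.     1.804 -0.633] F [ 1.85 -0.24  0.63] M [-0.018 -0.017  0.013] w 1.002
lin [-0.1736 -0.1987  0.0035] rot [  0.18 -39.87  -0.04]
```

apply_moves --commands '[{"linear": [-0.022,-0.025,0],"delta_rot": [0,-5,0],"fingers": 0},{"linear": [-0.044,-0.05,0],"delta_rot": [0,-10,0],"fingers": 0},{"linear": [-0.066,-0.075,0],"delta_rot": [0,-15,0],"fingers": 0},{"linear": [-0.088,-0.1,0],"delta_rot": [0,-20,0],"fingers": 0},{"linear": [-0.11,-0.125,0],"delta_rot": [0,-25,0],"fingers": 0},{"linear": [-0.132,-0.15,0],"delta_rot": [0,-30,0],"fingers": 0},{"linear": [-0.154,-0.175,0],"delta_rot": [0,-35,0],"fingers": 0},{"linear": [-0.174,-0.2,0],"delta_rot": [0,-40,0],"fingers": 0}]'

```text
time: 2.3
tool_pos: [0.4006, -0.0004, 0.3818]
tool_rot: [0.333, 0.215, 0.915, -0.08]
contact_force: [-49.5, -6.2, 7.6]
gripper_width: 0.999
```

```bash
python3 - <<'E'
from h import *
show()
E
```

```text
t 2.3 pos [ 4.006e-01 -4.000e-04  3.818e-01] z [ 0.575 -0.289 -0.765] y [ 0.447  0.895 -0.002]
q [ 0.026 -1.011  2.212 -0.319  1.316 -1.102] F [-49.5   -6.18   7.57] M [-0.097  1.197 -0.576] w 0.999
```

```bash
cat > kin.py <<'E'
import numpy as np
from scipy.spatial.transform import Rotation as R
from scipy.optimize import least_squares
# spherical wrist model: params h0,a1,L1,a3,L2,d,Lt, signs
def fk(q,P,s4=1,s6=-1):
    h0,a1,L1,a3,L2,d,Lt=P[:7]
    M=R.from_euler('z',q[0])
    p=np.array([0,0,h0])+M.apply([a1,d,0])
    M=M*R.from_euler('y',q[1]); p=p+M.apply([0,0,L1])
    M=M*R.from_euler('y',q[2]); p=p+M.apply([a3,0,L2])
    M=M*R.from_euler('z',s4*q[3])*R.from_euler('y',q[4])
    M=M*R.from_euler('z',-s6*-q[5]*-1 if False else s6*-1*q[5])
    p=p+M.apply([0,0,Lt])
    return p,M
E
python3 - <<'E'
from kin import *
D=[eval(l) for l in open('log.txt')]
D.append(([1.14598605e+00,5.33342687e-02,1.61431487e+00,-7.7e-06,1.47597934e+00,-1.19003542e-01],[0.18790789,0.59542677,0.23006455],[-2.69666206e-04,1.52307818e-01,9.88332582e-01,-9.81549403e-04]))
D=D[:3]
for s4 in(1,-1):
  for s6 in (1,-1):
    offs=[]
    for q,p,t in D:
        M=fk(q,[0]*7,s4,s6)[1]; Rt=R.from_quat([t[1],t[2],t[3],t[0]])
        offs.append((M.inv()*Rt).as_rotvec(degrees=True))
    print(s4,s6,np.round(offs,2))
def res(P): return np.concatenate([fk(q,P)[0]-np.array(p) for q,p,t in D])
r=least_squares(lambda P:np.r_[res(P),1e-3*(P-[.3,0,.4,0,.4,.07,.25])],[.3,0,.4,0,.4,.07,.25]);print(r.x,res(r.x))
E
```

```text
1 1 [[  0.     0.    76.36]
 [ -0.    -0.    17.5 ]
 [ -0.     0.   -36.31]]
1 -1 [[-0.  0. 90.]
 [-0. -0. 90.]
 [-0. -0. 90.]]
-1 1 [[ -0.     0.    76.36]
 [  0.    -0.    17.5 ]
 [ 25.68 -25.68 -44.35]]
-1 -1 [[-0.000e+00  0.000e+00  9.000e+01]
 [ 1.000e-02 -0.000e+00  9.000e+01]
 [ 3.647e+01  1.196e+01  7.771e+01]]
[2.37984191e-01 9.25362497e-06 4.26384354e-01 9.56723176e-02
 6.09889099e-01 7.41996185e-02 2.79496249e-01] [ 4.28955238e-07  2.23498156e-08  9.08469338e-07 -1.86657389e-07
 -5.25321063e-07 -1.46770460e-06  1.89444380e-07  7.63655013e-07
  6.22089963e-07]
```

```bash
cat >> kin.py <<'E'
P0=np.array([2.37984191e-01,9.25362497e-06,4.26384354e-01,9.56723176e-02,6.09889099e-01,7.41996185e-02,2.79496249e-01])
LO=np.array([-3.01,-1.01,.06,-1.02,.09,-3.14]);HI=np.array([3.01,2.22,2.58,4.17,2.62,3.14])
Z90=R.from_euler('z',90,degrees=True)
def FK(q): 
    p,M=fk(q,P0); return p,M*Z90
def IK(p,Rt,n=60,seed=0):
    g=np.random.default_rng(seed); out=[]
    for i in range(n):
        q0=LO+(HI-LO)*g.random(6)
        def f(q):
            a,M=FK(q); return np.r_[(a-p)*5,(M.inv()*Rt).as_rotvec()]
        r=least_squares(f,q0,bounds=(LO-.3,HI+.3))
        if r.cost<1e-8 and not any(np.allclose(r.x,o,atol=.02) for o in out): out.append(r.x)
    return out
E
python3 - <<'E'
from kin import *
from h import Rz, state
s=state();print(FK(s['joint_pos'])[0],s['tool_pos'])
def rep(n,p,Rt):
    for q in IK(np.array(p),Rt):
        ok=np.all(q>LO)&np.all(q<HI); 
        if ok: print(n,np.round(q,2),'margin',np.round(np.min(np.r_[q-LO,HI-q]),2))
xk=-26.5
key=np.array([.6245,-.1536,.098])
for al in(0,10,20,30,40):
    Rt=Rz(xk,al); z=Rt.as_matrix()[:,2]
    rep(f'grasp{al}',key+.019*z,Rt)
    rep(f'pre{al}',key+.019*z-.1*z,Rt)
    rep(f'lift{al}',key+.019*z+[0,0,.1],Rt)
    for A in (185,141):
        a=np.radians(A); u=np.array([np.cos(a),np.sin(a),0])
        # tool z = -cos al Z + sin al u ; y = y_k ; h=-u at azimuth A+180 ; x_k=-Z
        b=np.radians(al); z=np.array([0,0,-np.cos(b)])+np.sin(b)*u
        yk=np.cross(-u,[0,0,-1.]) ; Rf=R.from_matrix(np.c_[np.cross(yk,z),yk,z])
        g=np.array([.515,.0815,.084])+.045*u
        rep(f'fin{al} A{A}',g+.019*z,Rf)
E
```

```text
[ 0.40060133 -0.0004444   0.38183374] [ 0.40060114 -0.00044516  0.38183312]
grasp0 [-0.29  0.26  2.26  3.36  0.96  1.45] margin 0.32
pre0 [-0.22  0.1   2.47  3.42  1.02  1.42] margin 0.11
lift0 [-0.29 -0.04  2.31  3.41  0.72  1.36] margin 0.27
fin0 A185 [ 0.01 -0.14  2.09  0.    1.19 -1.65] margin 0.49
fin0 A141 [ 0.07 -0.1   2.06 -0.    1.19 -0.82] margin 0.52
grasp10 [-0.29  0.13  2.28  3.42  0.68  1.38] margin 0.3
pre10 [-0.23 -0.16  2.51  3.53  0.64  1.29] margin 0.07
lift10 [-0.29 -0.16  2.31  3.56  0.44  1.22] margin 0.27
fin10 A185 [ 0.01 -0.02  1.99 -0.01  1.35 -1.64] margin 0.59
fin10 A141 [ 0.01 -0.02  1.99  0.12  1.31 -0.91] margin 0.59
grasp20 [-0.29  0.02  2.28  3.56  0.41  1.24] margin 0.3
pre20 [-0.24 -0.34  2.5   3.88  0.31  0.93] margin 0.08
lift20 [-0.29 -0.23  2.28  4.05  0.2   0.73] margin 0.11
fin20 A185 [ 0.02  0.1   1.89 -0.02  1.5  -1.63] margin 0.69
fin20 A141 [-0.04  0.07  1.92  0.21  1.44 -0.98] margin 0.66
grasp30 [-0.3  -0.04  2.24  4.11  0.17  0.7 ] margin 0.06
lift30 [-0.3  -0.25  2.22 -0.81  0.2  -0.69] margin 0.11
fin30 A185 [ 0.02  0.21  1.8  -0.03  1.66 -1.63] margin 0.78
fin30 A141 [-0.08  0.16  1.86  0.29  1.57 -1.04] margin 0.72
grasp40 [-0.31 -0.06  2.18 -0.64  0.2  -0.84] margin 0.11
pre40 [-0.28 -0.41  2.33 -0.39  0.38 -1.09] margin 0.25
lift40 [-0.31 -0.24  2.14 -0.31  0.39 -1.18] margin 0.3
fin40 A185 [ 0.03  0.33  1.71 -0.04  1.8  -1.63] margin 0.82
fin40 A141 [-0.11  0.26  1.79  0.35  1.7  -1.07] margin 0.79
```

```bash
cat >> kin.py <<'E'
def track(q,p1,R1,n=20):
    p0,R0=FK(q); w=(R0.inv()*R1).as_rotvec(); mn=9
    for k in range(1,n+1):
        p=p0+(np.array(p1)-p0)*k/n; Rt=R0*R.from_rotvec(w*k/n)
        q=least_squares(lambda q:np.r_[(FK(q)[0]-p)*5,(FK(q)[1].inv()*Rt).as_rotvec()],q).x
        mn=min(mn,np.min(np.r_[q-LO,HI-q]))
    return q,mn,np.linalg.norm(FK(q)[0]-p)
E
python3 - <<'E'
from kin import *
from h import *
s=state()
ax=np.array([np.sin(np.radians(3))*np.cos(np.radians(-26.5)),np.sin(np.radians(3))*np.sin(np.radians(-26.5)),np.cos(np.radians(3))])
bend=np.array([.6267,-.1543,.143])
key=bend-.05*ax; print('grasp pt',key, 'axis at z.045',bend-ax*.098)
for al in(45,50,55):
    Rt=Rz(-26.5,al); z=Rt.as_matrix()[:,2]
    q=s['joint_pos']
    for nm,p in [('up',key+.019*z-.16*z),('pre',key+.019*z-.10*z),('g',key+.019*z),('lift',key+.019*z+[0,0,.12])]:
        q,m,e=track(q,p,Rt); print(al,nm,np.round(q,2),'mn',round(m,2),np.round(p,4),round(e,4))
    for A in (155,185,141):
        a=np.radians(A); u=np.array([np.cos(a),np.sin(a),0])
        b=np.radians(al-3); z=np.array([0,0,-np.cos(b)])+np.sin(b)*u
        yk=np.cross(-u,[0,0,-1.]) ; Rf=R.from_matrix(np.c_[np.cross(yk,z),yk,z])
        g=np.array([.515,.0815,.084+(.08 if A==155 else 0)])+.05*u
        q,m,e=track(q,g+.019*z,Rf); print(al,A,np.round(q,2),'mn',round(m,2),round(e,4))
E
```

```text
grasp pt [ 0.62435814 -0.15313239  0.09306852] axis at z.045 [ 0.62210995 -0.15201149  0.04513431]
45 up [-0.27 -0.57  2.33 -0.24  0.62 -1.23] mn 0.01 [ 0.5351 -0.1086  0.1928] 0.0
45 pre [-0.29 -0.37  2.27 -0.27  0.48 -1.2 ] mn 0.25 [ 0.5731 -0.1276  0.1503] 0.0
45 g [-0.31 -0.05  2.14 -0.38  0.29 -1.1 ] mn 0.2 [ 0.6364 -0.1591  0.0796] 0.0
45 lift [-0.31 -0.25  2.09 -0.21  0.53 -1.28] mn 0.21 [ 0.6364 -0.1591  0.1996] 0.0
45 155 [-0.07  0.2   1.72  0.26  1.91 -1.21] mn 0.51 0.0
45 185 [ 0.03  0.34  1.7  -0.04  1.83 -1.63] mn 0.71 0.0
45 141 [-0.12  0.27  1.79  0.37  1.72 -1.07] mn 0.79 0.0
50 up [-0.28 -0.51  2.25 -0.18  0.72 -1.3 ] mn 0.01 [ 0.5432 -0.1127  0.2011] 0.0
50 pre [-0.3  -0.34  2.21 -0.19  0.59 -1.28] mn 0.33 [ 0.5778 -0.1299  0.1551] 0.0
50 g [-0.32 -0.04  2.1  -0.24  0.4  -1.24] mn 0.31 [ 0.6353 -0.1586  0.0785] 0.0
50 lift [-0.32 -0.22  2.04 -0.16  0.64 -1.33] mn 0.32 [ 0.6353 -0.1586  0.1985] 0.0
50 155 [-0.08  0.25  1.69  0.28  1.97 -1.21] mn 0.56 0.0
50 185 [ 0.03  0.39  1.66 -0.04  1.9  -1.62] mn 0.65 0.0
50 141 [-0.13  0.32  1.76  0.4   1.78 -1.08] mn 0.72 0.0
55 up [-0.29 -0.45  2.17 -0.13  0.82 -1.34] mn 0.01 [ 0.552  -0.117   0.2086] 0.0
55 pre [-0.31 -0.29  2.14 -0.14  0.7  -1.33] mn 0.41 [ 0.5828 -0.1324  0.1594] 0.0
55 g [-0.32 -0.02  2.06 -0.16  0.51 -1.31] mn 0.42 [ 0.6341 -0.158   0.0775] 0.0
55 lift [-0.32 -0.19  1.99 -0.12  0.74 -1.37] mn 0.43 [ 0.6341 -0.158   0.1975] 0.0
55 155 [-0.09  0.3   1.67  0.3   2.04 -1.21] mn 0.58 0.0
55 185 [ 0.03  0.45  1.63 -0.05  1.97 -1.62] mn 0.58 0.0
55 141 [-0.14  0.37  1.73  0.43  1.85 -1.09] mn 0.64 0.0
```

```bash
python3 - <<'E'
from h import *
delta([.5432,-.1127,.2011],Rz(-26.5,50))
E
```

```text
lin [-0.0196 -0.0363  0.2528] rot [-0.13  0.07  0.06]
```

apply_moves --commands '[{"linear": [-0.002,-0.004,0.03],"delta_rot": [0,0,0],"fingers": 0},{"linear": [-0.005,-0.009,0.065],"delta_rot": [0,0,0],"fingers": 0},{"linear": [-0.008,-0.014,0.1],"delta_rot": [0,0,0],"fingers": 0},{"linear": [-0.011,-0.02,0.135],"delta_rot": [0,0,0],"fingers": 0},{"linear": [-0.014,-0.025,0.17],"delta_rot": [0,0,0],"fingers": 0},{"linear": [-0.016,-0.03,0.205],"delta_rot": [0,0,0],"fingers": 0},{"linear": [-0.018,-0.034,0.235],"delta_rot": [0,0,0],"fingers": 0},{"linear": [-0.02,-0.036,0.253],"delta_rot": [0,0,0],"fingers": 0}]'

```text
time: 3.1
tool_pos: [0.5431, -0.112, 0.1977]
tool_rot: [0.331, 0.216, 0.915, -0.079]
contact_force: [-0.6, 0.7, -0.4]
gripper_width: 1.005
```

```bash
python3 - <<'E'
from h import *
show();delta([.5432,-.1127,.2011],Rz(-26.5,50));delta([.6353,-.1586,.0785],Rz(-26.5,50))
t=eyes.grab_frame('top')[:,:,::-1];s=eyes.grab_frame('side')[:,:,::-1]
cv2.imwrite('pics/a_top.png',t[150:330,240:480].repeat(3,0).repeat(3,1));cv2.imwrite('pics/a_side.png',s[120:340,230:470].repeat(2,0).repeat(2,1))
E
```

```text
t 3.1 pos [ 0.5431 -0.112   0.1977] z [ 0.571 -0.287 -0.769] y [ 0.448  0.894 -0.001]
q [-0.277 -0.507  2.249 -0.183  0.723 -1.288] F [-0.61  0.67 -0.39] M [0.194 0.188 0.016] w 1.005
lin [-0.0025 -0.0005 -0.0024] rot [-0.14 -0.25 -0.05]
lin [-3.200e-03 -1.000e-04  1.577e-01] rot [-0.14 -0.25 -0.05]
```

View pics/a_top.png

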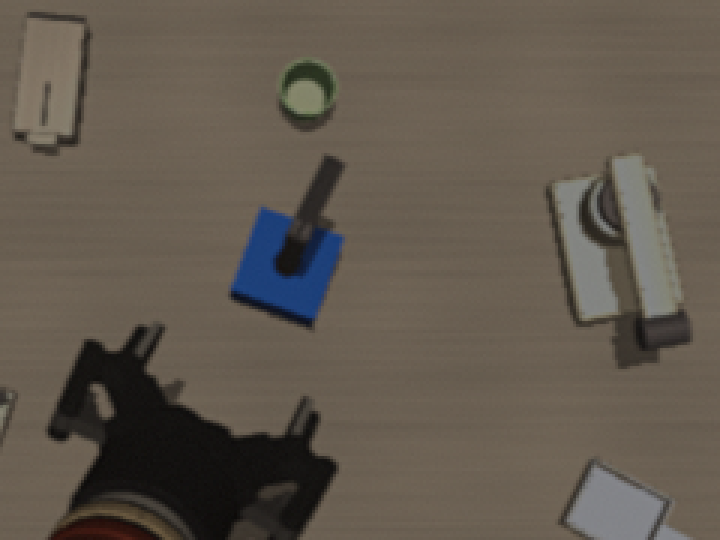

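View pics/a_side.png

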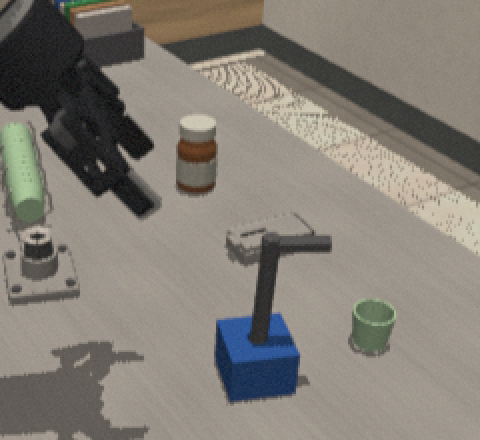

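apply_moves --commands '[{"linear": [-0.001,0,0.02],"delta_rot": [0,-0.2,0],"fingers": 0},{"linear": [-0.002,0,0.045],"delta_rot": [0,-0.2,0],"fingers": 0},{"linear": [-0.003,0,0.07],"delta_rot": [0,-0.2,0],"fingers": 0},{"linear": [-0.003,0,0.095],"delta_rot": [0,-0.2,0],"fingers": 0},{"linear": [-0.003,0,0.12],"delta_rot": [0,-0.2,0],"fingers": 0},{"linear": [-0.003,0,0.14],"delta_rot": [0,-0.2,0],"fingers": 0},{"linear": [-0.003,0,0.152],"delta_rot": [0,-0.2,0],"fingers": 0},{"linear": [-0.003,0,0.157],"delta_rot": [0,-0.2,0],"fingers": 0}]'

```text
time: 4.0
tool_pos: [0.636, -0.1573, 0.0823]
tool_rot: [0.334, 0.215, 0.914, -0.079]
contact_force: [-0.3, -0.8, -0.3]
gripper_width: 1.003
```

```bash
python3 - <<'E'
from h import *
show();delta([.6353,-.1586,.0785],Rz(-26.5,50))
t=eyes.grab_frame('top')[:,:,::-1];s=eyes.grab_frame('side')[:,:,::-1]
cv2.imwrite('pics/b_top.png',t[180:300,260:420].repeat(4,0).repeat(4,1));cv2.imwrite('pics/b_side.png',s[200:340,280:440].repeat(4,0).repeat(4,1))
E
```

```text
t 4.0 pos [ 0.636  -0.1573  0.0823] z [ 0.577 -0.289 -0.764] y [ 0.447  0.895 -0.001]
q [-0.315 -0.048  2.102 -0.247  0.404 -1.23 ] F [-0.3  -0.83 -0.35] M [0.119 0.306 0.019] w 1.003
lin [ 0.0025 -0.0015  0.0028] rot [-0.06  0.14 -0.  ]
```

View pics/b_top.png

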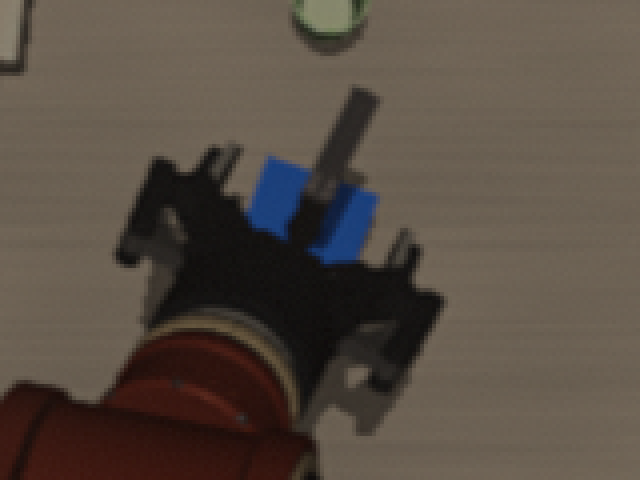

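View pics/b_side.png

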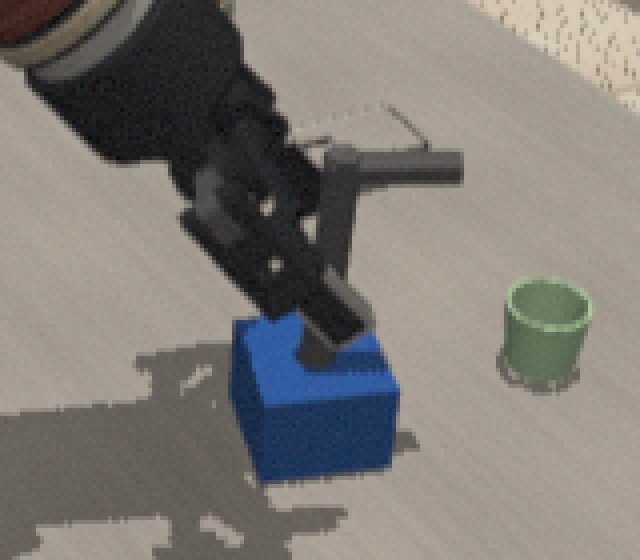

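apply_moves --commands '[{"linear": [0.001,-0.001,0.002],"delta_rot": [0,0,0],"fingers": 0},{"linear": [0.001,-0.001,0.002],"delta_rot": [0,0,0],"fingers": 255},{"linear": [0.001,-0.001,0.002],"delta_rot": [0,0,0],"fingers": 255},{"linear": [0.001,-0.001,0.002],"delta_rot": [0,0,0],"fingers": 255},{"linear": [0.001,-0.001,0.002],"delta_rot": [0,0,0],"fingers": 255},{"linear": [0.001,-0.001,0.002],"delta_rot": [0,0,0],"fingers": 255},{"linear": [0.001,-0.001,0.002],"delta_rot": [0,0,0],"fingers": 255},{"linear": [0.001,-0.001,0.002],"delta_rot": [0,0,0],"fingers": 255}]'

```text
time: 4.9
tool_pos: [0.6359, -0.1584, 0.0802]
tool_rot: [0.334, 0.216, 0.914, -0.079]
contact_force: [-0.5, 1.6, 2.5]
gripper_width: 0.155
```

```bash
python3 - <<'E'
from h import *
show()
r=rot(state()['tool_rot']); print('world up 0.11 in tool',r.inv().apply([0,0,.11]))
E
```

```text
t 4.9 pos [ 0.6359 -0.1584  0.0802] z [ 0.577 -0.289 -0.764] y [ 0.447  0.895 -0.   ]
q [-0.317 -0.044  2.102 -0.245  0.398 -1.232] F [-0.45  1.6   2.53] M [0.297 0.256 0.089] w 0.155
world up 0.11 in tool [-7.09642358e-02 -3.66996952e-05 -8.40480570e-02]
```

apply_moves --commands '[{"linear": [-0.003,0,-0.003],"delta_rot": [0,0,0],"fingers": 255},{"linear": [-0.009,0,-0.01],"delta_rot": [0,0,0],"fingers": 255},{"linear": [-0.017,0,-0.018],"delta_rot": [0,0,0],"fingers": 255},{"linear": [-0.027,0,-0.029],"delta_rot": [0,0,0],"fingers": 255},{"linear": [-0.039,0,-0.042],"delta_rot": [0,0,0],"fingers": 255},{"linear": [-0.053,0,-0.058],"delta_rot": [0,0,0],"fingers": 255},{"linear": [-0.068,0,-0.074],"delta_rot": [0,0,0],"fingers": 255},{"linear": [-0.08,0,-0.088],"delta_rot": [0,0,0],"fingers": 255}]'

```text
time: 5.7
tool_pos: [0.6401, -0.1607, 0.202]
tool_rot: [0.335, 0.215, 0.914, -0.079]
contact_force: [1.1, 0.6, -2.6]
gripper_width: 0.151
```

```bash
python3 - <<'E'
from h import *
show()
t=eyes.grab_frame('top')[:,:,::-1];s=eyes.grab_frame('side')[:,:,::-1]
cv2.imwrite('pics/c_top.png',t[140:320,260:420].repeat(4,0).repeat(4,1));cv2.imwrite('pics/c_side.png',s[120:340,280:440].repeat(4,0).repeat(4,1)[:,:])
cv2.imwrite('pics/c_side.png',s[150:300,280:440].repeat(4,0).repeat(4,1))
cv2.imwrite('pics/c_top.png',t[150:290,260:420].repeat(4,0).repeat(4,1))
E
```

```text
t 5.7 pos [ 0.6401 -0.1607  0.202 ] z [ 0.578 -0.289 -0.763] y [ 0.447  0.895 -0.   ]
q [-0.319 -0.212  2.026 -0.158  0.636 -1.333] F [ 1.15  0.63 -2.61] M [ 0.291  0.472 -0.021] w 0.151
```

View pics/c_top.png

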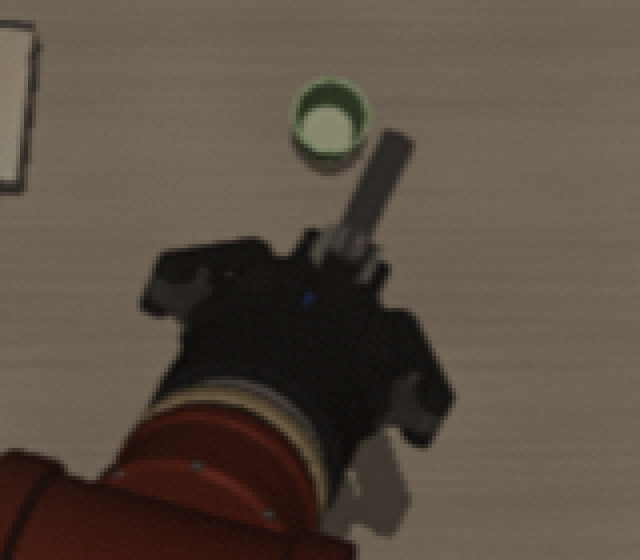

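View pics/c_side.png

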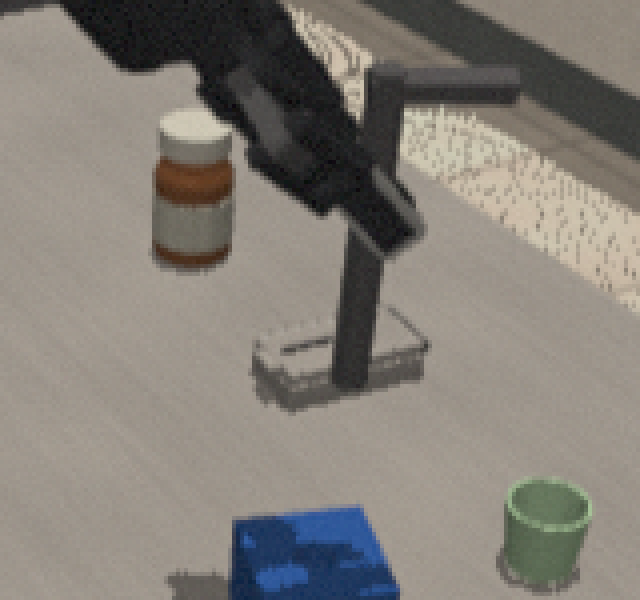

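```bash
python3 - <<'E'
from h import *
b,e1=tri((376.5,171.5),(347,209.5)); t,e2=tri((409.3,171.6),(359.7,184.8)); lo,_=tri((280+350/4,150+380/4),(347,209.5))
print(b,e1,t,e2,np.linalg.norm(t-b))
s=state(); r=rot(s['tool_rot'])
for n,p in(('bend',b),('tip',t)): print(n,r.inv().apply(p-s['tool_pos']))
# predicted: key leaning 3deg grasp 50 from bend at 19 behind tcp
d=t-b;print('az',np.degrees(np.arctan2(d[1],d[0])),'el',np.degrees(np.arcsin(d[2]/np.linalg.norm(d))))
# side view arm line: bottom end and bend pixels; test leans
al=np.radians(-26.5)
for lean in (0,2,3,4,6):
    l=np.radians(lean); ax=np.array([np.sin(l)*np.cos(al),np.sin(l)*np.sin(al),np.cos(l)]); g=s['tool_pos']-.019*r.as_matrix()[:,2]
    B=g+.05*ax; E=g-.083*ax; x=np.array([np.cos(l)*np.cos(al),np.cos(l)*np.sin(al),-np.sin(l)])
    print(lean,np.round(np.r_[proj('side',[B,E,B+.049*x]).ravel(),proj('top',[B,B+.049*x]).ravel()],1))
E
```

```text
[ 0.63153018 -0.15668303  0.26858702] 0.0011866380230101576 [ 0.6736435  -0.17873263  0.26762157] 0.0056710220507305235 0.04754627295940086
bend [-0.03257094 -0.00057421 -0.05528586]
tip [-0.06798535 -0.0014864  -0.0235741 ]
az -27.63555748329457 el -1.1635054674813365
0 [375.4 170.6 368.3 244.6 407.6 170.1 346.6 209.4 360.2 182.3]
2 [376.6 170.6 366.5 244.6 408.6 171.2 347.1 208.5 360.5 181.7]
3 [377.1 170.6 365.7 244.6 409.1 171.7 347.4 208.  360.7 181.4]
4 [377.7 170.7 364.8 244.6 409.5 172.3 347.6 207.5 360.8 181.1]
6 [378.8 170.7 363.1 244.5 410.4 173.4 348.1 206.6 361.1 180.5]
```

```bash
cat >> h.py <<'E'
def Rf(A,al):
    a=np.radians(A);b=np.radians(al); u=np.array([np.cos(a),np.sin(a),0]); z=np.array([0,0,-np.cos(b)])+np.sin(b)*u
    yk=np.cross(-u,[0,0,-1.]); return R.from_matrix(np.c_[np.cross(yk,z),yk,z]),u,z
def tcp(mouth,A,al,zaxis,L=.05):
    r,u,z=Rf(A,al); return np.array([mouth[0],mouth[1],zaxis])+L*u+.019*z, r
E
python3 - <<'E'
from kin import *
from h import *
s=state()
p,r=tcp([.515,.0815],185,48.5,.16)
print(p); print(track(s['joint_pos'],p+[0,0,.03],r))
delta(p+[0,0,.03],r)
E
```

```text
[0.45101426 0.07590197 0.14741022]
(array([ 0.03018254,  0.27299393,  1.62382887, -0.0492338 ,  2.089923  ,
       -1.63308519]), np.float64(0.530076996643984), np.float64(4.7043743818775434e-14))
lin [ 0.2282  0.1268 -0.1591] rot [  2.41  86.73 -34.8 ]
```

apply_moves --commands '[{"linear": [0.01,0.005,-0.015],"delta_rot": [0.1,4.3,-1.7],"fingers": 255},{"linear": [0.03,0.015,-0.03],"delta_rot": [0.3,11,-4.4],"fingers": 255},{"linear": [0.05,0.026,-0.045],"delta_rot": [0.5,18,-7.2],"fingers": 255},{"linear": [0.07,0.037,-0.06],"delta_rot": [0.7,25,-10],"fingers": 255},{"linear": [0.09,0.048,-0.072],"delta_rot": [0.9,32,-12.8],"fingers": 255},{"linear": [0.11,0.06,-0.085],"delta_rot": [1.1,39,-15.6],"fingers": 255},{"linear": [0.13,0.072,-0.098],"delta_rot": [1.3,46,-18.4],"fingers": 255},{"linear": [0.15,0.083,-0.11],"delta_rot": [1.5,53,-21.2],"fingers": 255}]'

```text
time: 6.6
tool_pos: [0.5108, -0.0025, 0.1865]
tool_rot: [-0.13, 0.066, 0.988, -0.044]
contact_force: [-0.1, 0.1, -3.8]
gripper_width: 0.153
```

```bash
python3 - <<'E'
from h import *
show()
p,r=tcp([.515,.0815],185,48.5,.16)
delta(p,r)
E
```

```text
t 6.6 pos [ 0.5108 -0.0025  0.1865] z [-0.263 -0.071 -0.962] y [ 0.118  0.987 -0.105]
q [-0.098 -0.003  1.763 -0.096  1.64  -1.53 ] F [-0.05  0.05 -3.79] M [-0.009 -0.3    0.03 ] w 0.153
lin [0.0584 0.0745 0.0478] rot [  1.08  33.09 -13.38]
```

apply_moves --commands '[{"linear": [0.01,0.012,0.008],"delta_rot": [0.2,5.5,-2.2],"fingers": 255},{"linear": [0.02,0.024,0.016],"delta_rot": [0.4,11,-4.5],"fingers": 255},{"linear": [0.03,0.037,0.024],"delta_rot": [0.6,16.5,-6.7],"fingers": 255},{"linear": [0.04,0.05,0.032],"delta_rot": [0.7,22,-9],"fingers": 255},{"linear": [0.05,0.063,0.04],"delta_rot": [0.9,28,-11.3],"fingers": 255},{"linear": [0.058,0.074,0.047],"delta_rot": [1,32,-13],"fingers": 255},{"linear": [0.058,0.075,0.048],"delta_rot": [1.1,33,-13.4],"fingers": 255},{"linear": [0.058,0.075,0.048],"delta_rot": [1.1,33,-13.4],"fingers": 255}]'

```text
time: 7.4
tool_pos: [0.4519, 0.0756, 0.1454]
tool_rot: [-0.408, -0.039, 0.912, -0.019]
contact_force: [-1.3, -0.5, -2.1]
gripper_width: 0.154
```

```bash
python3 - <<'E'
from h import *
show()
p,r=tcp([.515,.0815],185,48.5,.16)
delta(p,r)
for n in('top','side'):
    a=np.mean([eyes.grab_frame(n).astype(float) for _ in range(3)],0)[:,:,::-1]; np.save(f'pics/d_{n}.npy',a)
    x,y=(170,230) if n=='top' else (190,160)
    cv2.imwrite(f'pics/d_{n}.png',np.clip(cv2.resize(a[y:y+100,x:x+110],None,fx=6,fy=6,interpolation=cv2.INTER_CUBIC)*1.5,0,255))
show()
E
```

```text
t 7.4 pos [0.4519 0.0756 0.1454] z [-0.743 -0.066 -0.666] y [-0.087  0.996 -0.002]
q [ 0.03   0.309  1.637 -0.049  2.036 -1.629] F [-1.27 -0.5  -2.15] M [ 0.09  -0.643  0.037] w 0.154
lin [ 0.002   0.0004 -0.0007] rot [-0.04  0.25 -0.1 ]
t 7.7 pos [0.4523 0.0753 0.1473] z [-0.742 -0.065 -0.668] y [-0.085  0.996 -0.002]
q [ 0.029  0.306  1.636 -0.048  2.038 -1.629] F [ 0.85 -0.72 -3.36] M [ 0.001 -0.695 -0.014] w 0.152[ WARN:0@5.802] global loadsave.cpp:1063 imwrite_ Unsupported depth image for selected encoder is fallbacked to CV_8U.
```

View pics/d_top.png

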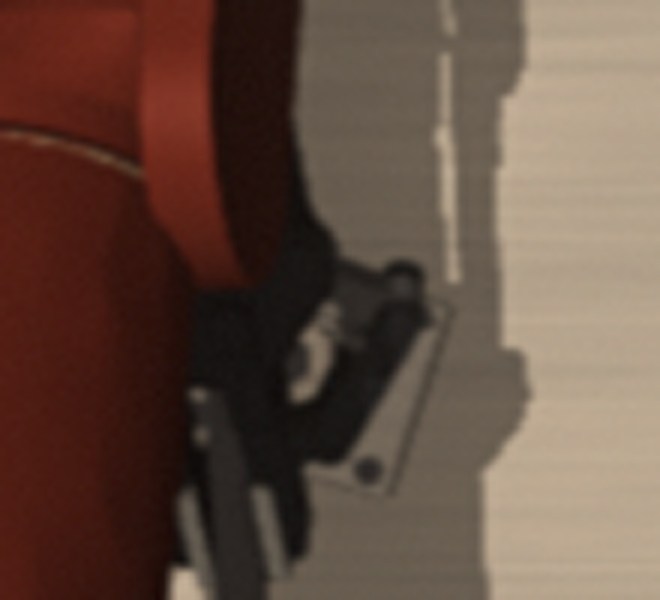

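View pics/d_side.png

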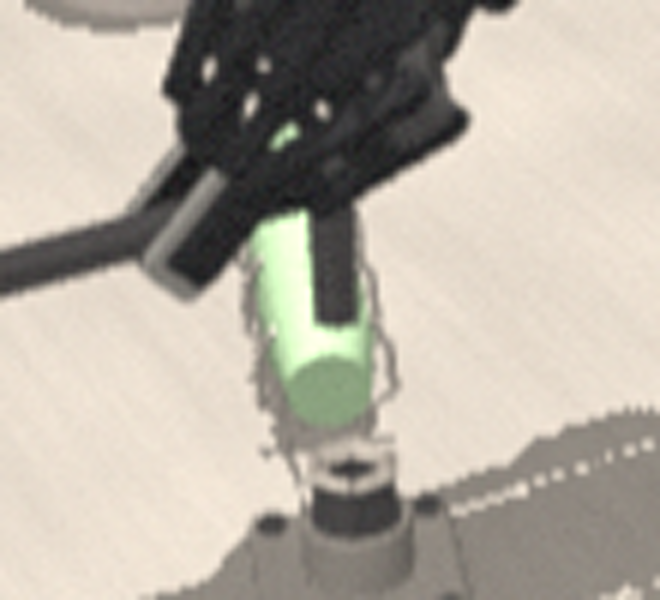

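```bash
python3 - <<'E'
from h import *
s=state(); r=rot(s['tool_rot']); M=r.as_matrix(); g=s['tool_pos']-.019*M[:,2]; y=M[:,1]
for lean in(0,1.5,3):
    a=np.radians(50-lean) # tool z = cos a x_k - sin a z_k -> x_k = rotate
    z=M[:,2];x=M[:,0]
    # x_k = cos a z - sin a*x? ; z_k = y x.. check
    xk=np.cos(a)*z - np.sin(a)*x*1; zk=np.cross(xk,y)
    B=g+.05*zk; T=B+.049*xk; E=B-.133*zk
    print(lean,np.round(xk,3),np.round(zk,3),'B',np.round(B,4),'T',np.round(T,4)); 
    hx=[T+.007*np.array([np.cos(k),np.sin(k),0]) for k in np.linspace(0,6.28,13)]
    q=proj('side',hx); print('side tip',proj('side',T),'x',q[:,0].min(),q[:,0].max(),'ymax',q[:,1].max(),'E',proj('side',E),'B',proj('side',B), 'topB',proj('top',B))
print('mouth', proj('side',[[.515,.0815,.056],[.515,.0815,.052]]),proj('top',[.515,.0815,.052]))
E
```

```text
0 [ 0.033  0.001 -0.999] [0.996 0.085 0.033] B [0.5161 0.0808 0.1616] T [0.5178 0.0809 0.1127]
side tip [[247.25675642 211.41715027]] x 243.61117617919945 250.89967079199874 ymax 213.24005288474166 E [[176.54354129 210.73605724]] B [[244.75482633 188.89267157]] topB [[207.11184099 286.20369459]]
1.5 [ 0.007 -0.001 -1.   ] [0.996 0.085 0.007] B [0.5162 0.0808 0.1603] T [0.5165 0.0807 0.1113]
side tip [[246.72559331 212.1996244 ]] x 243.0802713351477 250.36824430487445 ymax 214.0274956712741 E [[176.32910411 209.64788597]] B [[244.81564552 189.51588651]] topB [[207.25736418 286.22903885]]
3 [-0.019 -0.003 -1.   ] [ 0.996  0.085 -0.019] B [0.5162 0.0808 0.159 ] T [0.5152 0.0806 0.11  ]
side tip [[246.17752302 212.97196335]] x 242.53230702882232 249.8200625404752 ymax 214.80480974535243 E [[176.14582351 208.54704938]] B [[244.8601024  190.14282887]] topB [[207.40356746 286.27386869]]
mouth [[247.71226655 236.25923153]
 [247.84218722 237.93517473]] [[217.58779681 289.796268  ]]
```

```bash
python3 - <<'E'
from h import *
p,M=cam('side');print('right',M[:,0],'fwd',M[:,2])
T=np.array([.5152,.0806,.110])
a=proj('side',[T,[T[0],T[1],.052]]);print(a)
for d in([.001,0,0],[0,.001,0]): print(proj('side',[T[0]+d[0],T[1]+d[1],.052])-a[1])
a=np.load('pics/d_side.npy').mean(2)
# dark profile rows through short arm & head
for v in (204,207,210,212): print(v,np.round(a[v,236:256]).astype(int))
for v in (236,237,238,242,244,246): print(v,np.round(a[v,236:262]).astype(int))
print('col',np.round(a[206:222,245]),np.round(a[206:222,246]))
E
```

```text
right [ 0.85148573 -0.52378408  0.02494577] fwd [ 0.44832036  0.7024837  -0.55274362]
[[246.18046632 212.9960658 ]
 [248.11884745 238.12285841]]
[[ 0.4616215  -0.13442547]]
[[-0.20479261 -0.23836524]]
204 [157 162 167 168 163 140  62  44  50  45  43  42  49  87  97 115 140 150
 149 148]
207 [151 158 164 168 170 152  66  40  48  42  45  41  48  74 127 116  98 149
 149 151]
210 [149 157 161 167 171 167  80  45  50  48  46  41  44  66 106 131  94 136
 150 150]
212 [146 152 160 166 171 172  90  47  46  46  41  41  42  71 116 118  98 118
 150 152]
236 [147 120  96 131 148 127 110 104 114 109 109  99  79  97 110 116 116 118
 106  99 134 146 148 147 148 149]
237 [150 145  99 114 149 126 108  95  98  76  70  52  44  50  55  67  86 112
 110 101 133 148 147 148 148 148]
238 [150 149 119  98 145 124 111 110  99  61  47  42  41  47  51  67  92 117
 117 106 135 147 145 147 148 148]
242 [153 151 152 149 131 145  65  46  51  59  68  76  64  70  65  51  43  41
  36  49  94 125 126 118  79  75]
244 [142 153 152 148  95  96  53  46  47  48  48  47  45  45  40  44  42  43
  43  41  55  90  81  52  47  48]
246 [55 77 98 98 90 85 51 45 48 45 48 47 47 44 41 45 43 40 43 44 58 91 73 82
 82 81]
col [ 47.  42.  47.  49.  48.  47.  46.  52. 100. 150. 169. 166. 150. 110.
  95.  93.] [ 41.  45.  42.  42.  46.  45.  41.  45.  86. 137. 163. 164. 151. 117.
  95.  95.]
```

```bash
python3 - <<'E'
from h import *
p,r=tcp([.5173,.0812],185,47,.115)
delta(p,r)
E
```

```text
lin [-0.0346  0.0003  0.0292] rot [ 0.02 -1.11 -0.14]
```

apply_moves --commands '[{"linear": [-0.006,0,0.004],"delta_rot": [0,-0.4,0],"fingers": 255},{"linear": [-0.012,0,0.009],"delta_rot": [0,-0.8,0],"fingers": 255},{"linear": [-0.018,0,0.014],"delta_rot": [0,-1.1,0],"fingers": 255},{"linear": [-0.024,0,0.019],"delta_rot": [0,-1.1,0],"fingers": 255},{"linear": [-0.029,0,0.024],"delta_rot": [0,-1.1,0],"fingers": 255},{"linear": [-0.033,0,0.028],"delta_rot": [0,-1.1,0],"fingers": 255},{"linear": [-0.035,0,0.029],"delta_rot": [0,-1.1,0],"fingers": 255},{"linear": [-0.035,0,0.029],"delta_rot": [0,-1.1,0],"fingers": 255}]'

```text
time: 8.5
tool_pos: [0.4532, 0.0758, 0.1006]
tool_rot: [-0.4, -0.039, 0.915, -0.018]
contact_force: [-0.5, -0.0, -3.1]
gripper_width: 0.151
```

```bash
python3 - <<'E'
from h import *
p,r=tcp([.5173,.0812],185,47,.115)
delta(p,r)
for n in('top','side'):
    a=np.mean([eyes.grab_frame(n).astype(float) for _ in range(2)],0)[:,:,::-1]; np.save(f'pics/e_{n}.npy',a)
    x,y=(180,250) if n=='top' else (210,180)
    cv2.imwrite(f'pics/e_{n}.png',np.clip(cv2.resize(a[y:y+75,x:x+75],None,fx=8,fy=8,interpolation=cv2.INTER_CUBIC)*1.5,0,255).astype(np.uint8))
show(); delta(p,r)
E
```

```text
lin [ 0.0008 -0.0002 -0.0013] rot [-0.   -0.22 -0.09]
t 8.7 pos [0.4537 0.0758 0.1014] z [-0.73  -0.064 -0.68 ] y [-0.086  0.996 -0.001]
q [ 0.03   0.357  1.653 -0.046  1.953 -1.625] F [ 0.22  0.8  -2.87] M [ 0.062 -0.687 -0.009] w 0.153
lin [ 0.0005 -0.0002 -0.0004] rot [-0.   -0.12 -0.1 ]
```

View pics/e_top.png

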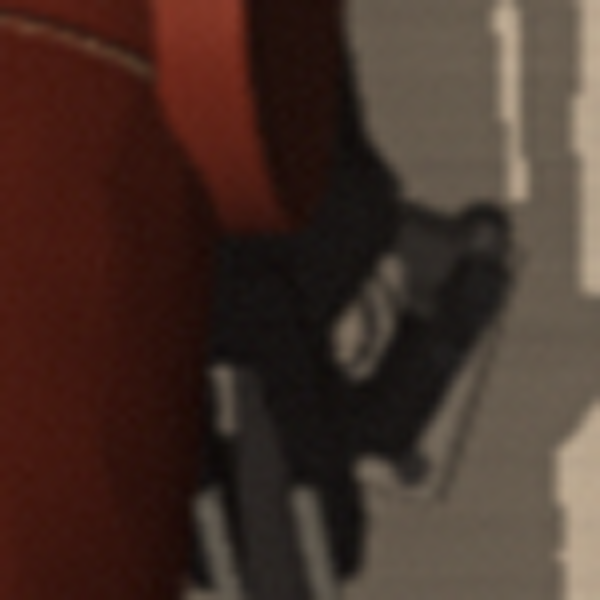

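View pics/e_side.png

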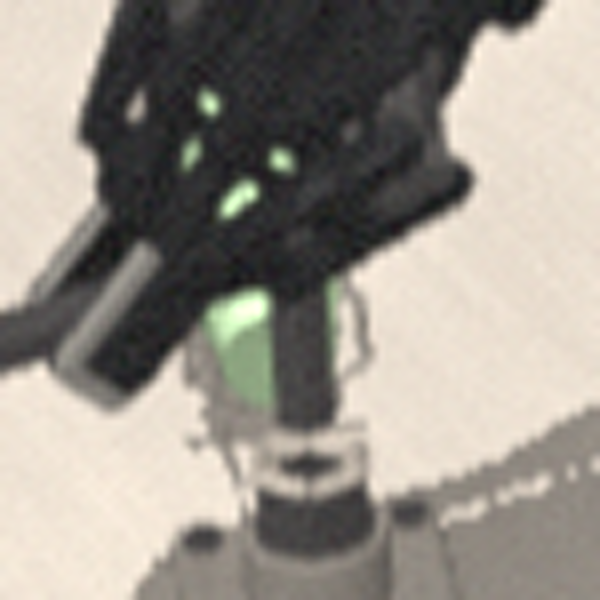

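apply_moves --commands '[{"linear": [-0.002,0,0.0005],"delta_rot": [0,-0.1,0],"fingers": 255},{"linear": [-0.003,0,0.0015],"delta_rot": [0,-0.1,0],"fingers": 255},{"linear": [-0.0045,0,0.0028],"delta_rot": [0,-0.1,0],"fingers": 255},{"linear": [-0.006,0,0.0042],"delta_rot": [0,-0.1,0],"fingers": 255},{"linear": [-0.0075,0,0.0056],"delta_rot": [0,-0.1,0],"fingers": 255},{"linear": [-0.0085,0,0.0066],"delta_rot": [0,-0.1,0],"fingers": 255},{"linear": [-0.0095,0,0.0075],"delta_rot": [0,-0.1,0],"fingers": 255},{"linear": [-0.0095,0,0.0075],"delta_rot": [0,-0.1,0],"fingers": 255}]'

```text
time: 9.5
tool_pos: [0.4542, 0.0759, 0.0887]
tool_rot: [-0.399, -0.039, 0.916, -0.018]
contact_force: [-0.4, -0.6, -2.7]
gripper_width: 0.153
```

```bash
cat >> h.py <<'E'
def tip(L=.05,al=47):
    s=state(); M=rot(s['tool_rot']).as_matrix(); z=M[:,2];x=M[:,0];y=M[:,1]; a=np.radians(al)
    xk=np.cos(a)*z-np.sin(a)*x; zk=np.cross(xk,y); B=s['tool_pos']-.019*z+L*zk; T=B+.049*xk
    print('tip',np.round(T,4),'xk',np.round(xk,3),'A',round(np.degrees(np.arctan2(-zk[1],-zk[0]))%360,2)); return T,xk,zk
def look(n,tag,x,y,w=75,h=75,s=8):
    a=eyes.grab_frame(n)[:,:,::-1][y:y+h,x:x+w]
    cv2.imwrite(f'pics/{tag}.png',cv2.convertScaleAbs(cv2.resize(a,None,fx=s,fy=s,interpolation=cv2.INTER_CUBIC),alpha=1.5))
E
python3 - <<'E'
from h import *
show();tip();look('side','f_side',210,180)
E
```

```text
t 9.5 pos [0.4542 0.0759 0.0887] z [-0.73  -0.064 -0.681] y [-0.086  0.996 -0.001]
q [ 0.03   0.375  1.655 -0.045  1.933 -1.625] F [-0.42 -0.55 -2.67] M [ 0.066 -0.686  0.018] w 0.153
tip [0.5178 0.0813 0.0526] xk [-0.002 -0.001 -1.   ] A 184.94
```

View pics/f_side.png

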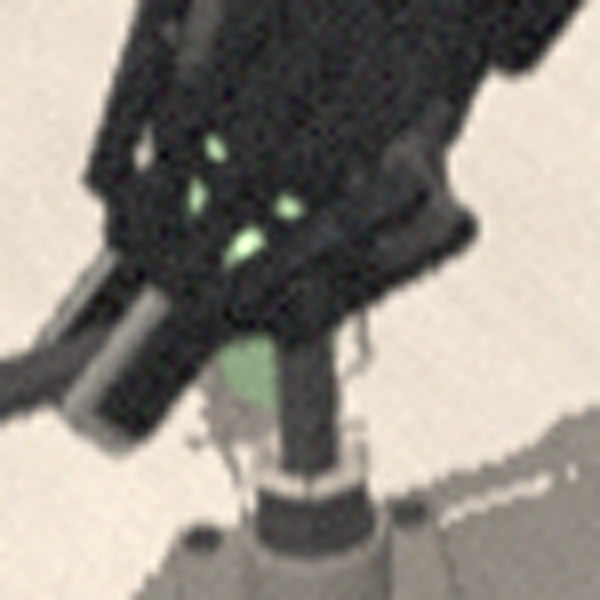

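apply_moves --commands '[{"linear": [-0.001,0,0.0003],"delta_rot": [0,-0.1,0],"fingers": 255},{"linear": [-0.0015,0,0.0008],"delta_rot": [0,-0.1,0],"fingers": 255},{"linear": [-0.002,0,0.0013],"delta_rot": [0,-0.1,0],"fingers": 255},{"linear": [-0.0025,0,0.0018],"delta_rot": [0,-0.1,0],"fingers": 255},{"linear": [-0.003,0,0.0023],"delta_rot": [0,-0.1,0],"fingers": 255},{"linear": [-0.0035,0,0.0028],"delta_rot": [0,-0.1,0],"fingers": 255},{"linear": [-0.004,0,0.0033],"delta_rot": [0,-0.1,0],"fingers": 255},{"linear": [-0.0045,0,0.0036],"delta_rot": [0,-0.1,0],"fingers": 255}]'

```text
time: 10.35
tool_pos: [0.4546, 0.0759, 0.0858]
tool_rot: [-0.4, -0.039, 0.916, -0.018]
contact_force: [-4.8, -0.1, 12.2]
gripper_width: 0.153
```

```bash
python3 - <<'E'
from h import *
show();tip()
E
```

```text
t 10.35 pos [0.4546 0.0759 0.0858] z [-0.73  -0.064 -0.68 ] y [-0.086  0.996 -0.001]
q [ 0.03   0.38   1.654 -0.045  1.93  -1.624] F [-4.79 -0.14 12.22] M [-7.200e-02  1.077e+00  1.000e-03] w 0.153
tip [0.5181 0.0813 0.0496] xk [-0.003 -0.002 -1.   ] A 184.93
```

apply_moves --commands '[{"linear": [0.0011,0,-0.001],"delta_rot": [0,0,0],"fingers": 255},{"linear": [0.0022,0,-0.002],"delta_rot": [0,0,0],"fingers": 255},{"linear": [0.0032,0,-0.0009],"delta_rot": [0,0,0],"fingers": 255},{"linear": [0.0032,0,-0.0009],"delta_rot": [0,0,0],"fingers": 255},{"linear": [0.0025,0,-0.0002],"delta_rot": [0,0,0],"fingers": 255},{"linear": [0.0018,0,0.0004],"delta_rot": [0,0,0],"fingers": 255},{"linear": [0.001,0,0.0011],"delta_rot": [0,0,0],"fingers": 255},{"linear": [0.001,0,0.0011],"delta_rot": [0,0,0],"fingers": 255}]'

```text
time: 11.15
tool_pos: [0.4533, 0.0757, 0.0828]
tool_rot: [-0.398, -0.039, 0.916, -0.018]
contact_force: [0.6, 0.3, -3.5]
gripper_width: 0.148
```

```bash
python3 - <<'E'
from h import *
show();tip();look('side','g_side',210,180)
E
```

```text
t 11.15 pos [0.4533 0.0757 0.0828] z [-0.728 -0.064 -0.682] y [-0.086  0.996 -0.001]
q [ 0.029  0.38   1.659 -0.045  1.921 -1.624] F [ 0.59  0.32 -3.55] M [ 0.067 -0.816  0.022] w 0.148
tip [0.5169 0.0812 0.0468] xk [ 0.001 -0.001 -1.   ] A 184.94
```

View pics/g_side.png

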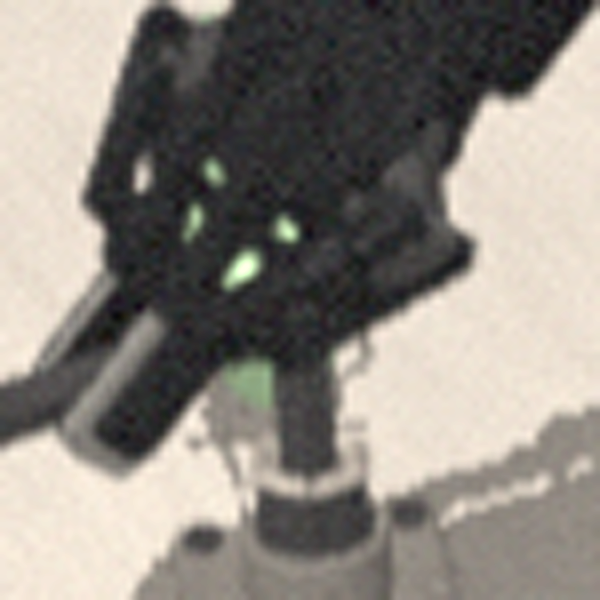

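apply_moves --commands '[{"linear": [-0.0007,0,0.0007],"delta_rot": [0,0,0],"fingers": 255},{"linear": [-0.0015,0,0.0014],"delta_rot": [0,0,0],"fingers": 255},{"linear": [-0.0022,0,0.002],"delta_rot": [0,0,0],"fingers": 255},{"linear": [-0.0029,0,0.0027],"delta_rot": [0,0,0],"fingers": 255},{"linear": [-0.0036,0,0.0034],"delta_rot": [0,0,0],"fingers": 255},{"linear": [-0.0044,0,0.0041],"delta_rot": [0,0,0],"fingers": 255},{"linear": [-0.0044,0,0.0041],"delta_rot": [0,0,0],"fingers": 255},{"linear": [-0.0044,0,0.0041],"delta_rot": [0,0,0],"fingers": 255}]'

```text
time: 12.0
tool_pos: [0.4533, 0.0758, 0.077]
tool_rot: [-0.398, -0.039, 0.916, -0.018]
contact_force: [1.8, 2.2, -2.9]
gripper_width: 0.15
```

```bash
python3 - <<'E'
from h import *
show();tip()
E
```

```text
t 12.0 pos [0.4533 0.0758 0.077 ] z [-0.728 -0.064 -0.683] y [-0.086  0.996 -0.001]
q [ 0.029  0.388  1.66  -0.045  1.912 -1.624] F [ 1.81  2.23 -2.89] M [ 0.066 -0.821 -0.052] w 0.15
tip [0.517  0.0812 0.041 ] xk [ 0.001 -0.001 -1.   ] A 184.94
```

apply_moves --commands '[{"linear": [-0.0005,0.0003,0.0005],"delta_rot": [0,0,0],"fingers": 255},{"linear": [-0.001,0.0003,0.001],"delta_rot": [0,0,0],"fingers": 255},{"linear": [-0.0016,0.0003,0.0015],"delta_rot": [0,0,0],"fingers": 255},{"linear": [-0.0021,0.0003,0.002],"delta_rot": [0,0,0],"fingers": 255},{"linear": [-0.0026,0.0003,0.0024],"delta_rot": [0,0,0],"fingers": 255},{"linear": [-0.0031,0.0003,0.0029],"delta_rot": [0,0,0],"fingers": 255},{"linear": [-0.0036,0.0003,0.0033],"delta_rot": [0,0,0],"fingers": 255},{"linear": [-0.0036,0.0003,0.0033],"delta_rot": [0,0,0],"fingers": 255}]'

```text
time: 12.8
tool_pos: [0.4533, 0.076, 0.0721]
tool_rot: [-0.398, -0.039, 0.916, -0.018]
contact_force: [1.8, -1.2, -2.9]
gripper_width: 0.149
```

```bash
python3 - <<'E'
from h import *
show();tip()
E
```

```text
t 12.8 pos [0.4533 0.076  0.0721] z [-0.728 -0.064 -0.682] y [-0.086  0.996 -0.001]
q [ 0.03   0.395  1.66  -0.044  1.905 -1.623] F [ 1.79 -1.22 -2.94] M [ 0.021 -0.856  0.035] w 0.149
tip [0.517  0.0815 0.0361] xk [ 0.001 -0.001 -1.   ] A 184.94
```

apply_moves --commands '[{"linear": [-0.0004,0,0.0003],"delta_rot": [0,0,0],"fingers": 255},{"linear": [-0.0007,0,0.0007],"delta_rot": [0,0,0],"fingers": 255},{"linear": [-0.0011,0,0.001],"delta_rot": [0,0,0],"fingers": 255},{"linear": [-0.0014,0,0.0013],"delta_rot": [0,0,0],"fingers": 255},{"linear": [-0.0017,0,0.0016],"delta_rot": [0,0,0],"fingers": 255},{"linear": [-0.002,0,0.0018],"delta_rot": [0,0,0],"fingers": 255},{"linear": [-0.002,0,0.0018],"delta_rot": [0,0,0],"fingers": 255},{"linear": [-0.002,0,0.0018],"delta_rot": [0,0,0],"fingers": 255}]'

```text
time: 13.6
tool_pos: [0.4533, 0.076, 0.0699]
tool_rot: [-0.398, -0.039, 0.916, -0.018]
contact_force: [0.4, -0.8, 0.5]
gripper_width: 0.156
```

```bash
python3 - <<'E'
from h import *
show();tip()
E
```

```text
t 13.6 pos [0.4533 0.076  0.0699] z [-0.728 -0.064 -0.682] y [-0.086  0.996 -0.001]
q [ 0.03   0.399  1.66  -0.044  1.902 -1.623] F [ 0.36 -0.82  0.46] M [ 0.008 -0.454 -0.022] w 0.156
tip [0.517  0.0815 0.0339] xk [ 0.    -0.001 -1.   ] A 184.94
```

apply_moves --commands '[{"linear": [-0.0002,0,0.0002],"delta_rot": [0,0,0],"fingers": 255},{"linear": [-0.0004,0,0.0004],"delta_rot": [0,0,0],"fingers": 255},{"linear": [-0.0006,0,0.0006],"delta_rot": [0,0,0],"fingers": 255},{"linear": [-0.0006,0,0.0006],"delta_rot": [0,0,0],"fingers": 255},{"linear": [-0.0006,0,0.0006],"delta_rot": [0,0,0],"fingers": 255},{"linear": [-0.0006,0,0.0006],"delta_rot": [0,0,0],"fingers": 255},{"linear": [-0.0006,0,0.0006],"delta_rot": [0,0,0],"fingers": 255},{"linear": [-0.0006,0,0.0006],"delta_rot": [0,0,0],"fingers": 255}]'

```text
time: 14.4
tool_pos: [0.4532, 0.076, 0.0697]
tool_rot: [-0.399, -0.039, 0.916, -0.018]
contact_force: [-1.7, 0.6, 5.1]
gripper_width: 0.156
```

```bash
python3 - <<'E'
from h import *
show();tip();look('side','h_side',210,180)
s=state(); print(repr(s['tool_pos']),repr(s['tool_rot']))
E
```

```text
t 14.4 pos [0.4532 0.076  0.0697] z [-0.729 -0.064 -0.681] y [-0.086  0.996 -0.001]
q [ 0.03   0.399  1.66  -0.044  1.902 -1.623] F [-1.66  0.64  5.14] M [-0.084  0.164  0.008] w 0.156
tip [0.5169 0.0815 0.0336] xk [-0.001 -0.001 -1.   ] A 184.94
array([0.45322027, 0.07605598, 0.06970752]) array([-0.39866004, -0.0392481 ,  0.91608606, -0.01777911])
```

View pics/h_side.png

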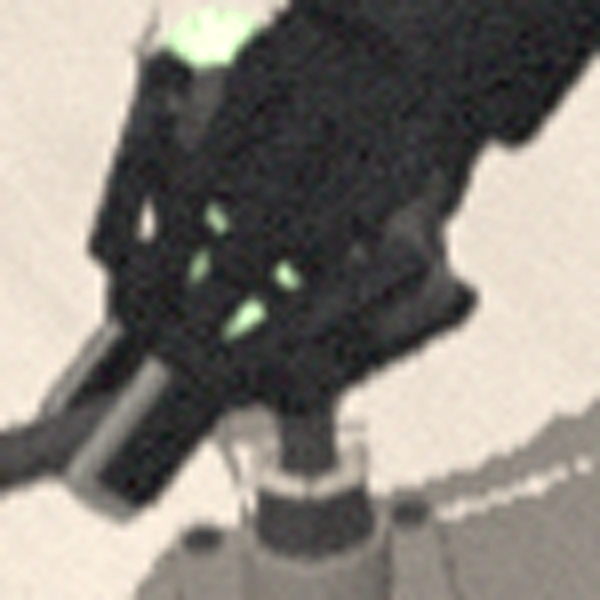

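```bash
cat >> h.py <<'E'
C=np.array([.5154,.0814])
def torque(n=1):
    o=[]
    for i in range(n):
        s=state(); z=rot(s['tool_rot']).as_matrix()[:,2]; ref=s['tool_pos']-.18*z; F=s['contact_force']; r=ref[:2]-C
        o.append([s['ft_torque'][2]+r[0]*F[1]-r[1]*F[0],*F,s['ft_torque'][2]])
        if i<n-1: eyes.grab_frame('side')
    o=np.mean(o,0); _,_,zk=tip(.0484); u=-zk
    print('TORQUE',round(o[0],3),'F',np.round(o[1:4],2),'radial',round(o[1:3]@u[:2],2),'tang(ccw)',round(-o[1]*u[1]+o[2]*u[0],2),'Mz',round(o[4],3))
def rows(A,dr=0.,dz=0.,al=None):
    """steps from present pose to A about C; prints 8 rows"""
    s=state(); R0=rot(s['tool_rot']); p0=s['tool_pos']; M=R0.as_matrix()
    _,_,zk=tip(.0484); A0=np.degrees(np.arctan2(-zk[1],-zk[0]))%360
    for k in range(1,9):
        f=min(1,k/7); d=(A-A0)*f; Q=R.from_euler('z',d,degrees=True)
        v=p0-np.r_[C,0]; p=Q.apply(v)+np.r_[C,0]+f*(dr*Q.apply(-zk)+[0,0,dz]); Rt=Q*R0
        l=R0.inv().apply(p-p0); w=(R0.inv()*Rt).as_rotvec(degrees=True)
        print('{"linear": [%.4f, %.4f, %.4f], "delta_rot": [%.2f, %.2f, %.2f], "fingers": 255},'%(*l,*w))
E
python3 - <<'E'
from h import *
torque(); rows(178,0,.0003)
E
```

```text
tip [0.5153 0.0814 0.0336] xk [-0.001 -0.001 -1.   ] A 184.94
TORQUE 0.077 F [-1.36  0.22  5.73] radial 1.34 tang(ccw) -0.34 Mz 0.054
tip [0.5153 0.0814 0.0336] xk [-0.001 -0.001 -1.   ] A 184.94
{"linear": [0.0000, 0.0011, -0.0000], "delta_rot": [-0.73, 0.00, 0.68], "fingers": 255},
{"linear": [0.0000, 0.0022, -0.0001], "delta_rot": [-1.45, 0.00, 1.35], "fingers": 255},
{"linear": [0.0000, 0.0032, -0.0002], "delta_rot": [-2.18, 0.00, 2.03], "fingers": 255},
{"linear": [0.0000, 0.0043, -0.0002], "delta_rot": [-2.90, 0.01, 2.70], "fingers": 255},
{"linear": [0.0000, 0.0054, -0.0003], "delta_rot": [-3.63, 0.01, 3.38], "fingers": 255},
{"linear": [-0.0000, 0.0065, -0.0004], "delta_rot": [-4.35, 0.01, 4.05], "fingers": 255},
{"linear": [-0.0001, 0.0075, -0.0005], "delta_rot": [-5.08, 0.01, 4.73], "fingers": 255},
{"linear": [-0.0001, 0.0075, -0.0005], "delta_rot": [-5.08, 0.01, 4.73], "fingers": 255},
```

apply_moves --commands '[{"linear": [0,0.0011,0],"delta_rot": [-0.73,0,0.68],"fingers": 255},{"linear": [0,0.0022,-0.0001],"delta_rot": [-1.45,0,1.35],"fingers": 255},{"linear": [0,0.0032,-0.0002],"delta_rot": [-2.18,0,2.03],"fingers": 255},{"linear": [0,0.0043,-0.0002],"delta_rot": [-2.9,0,2.7],"fingers": 255},{"linear": [0,0.0054,-0.0003],"delta_rot": [-3.63,0,3.38],"fingers": 255},{"linear": [0,0.0065,-0.0004],"delta_rot": [-4.35,0,4.05],"fingers": 255},{"linear": [0,0.0075,-0.0005],"delta_rot": [-5.08,0,4.73],"fingers": 255},{"linear": [0,0.0075,-0.0005],"delta_rot": [-5.08,0,4.73],"fingers": 255}]'

```text
time: 15.25
tool_pos: [0.4532, 0.0835, 0.0696]
tool_rot: [-0.398, 0.016, 0.917, 0.007]
contact_force: [-0.7, -0.7, 5.3]
gripper_width: 0.153
```

```bash
python3 - <<'E'
from h import *
torque(2); rows(172,0,0)
E
```

```text
tip [0.5154 0.0813 0.0336] xk [ 0.001 -0.001 -1.   ] A 177.98
TORQUE 0.046 F [-0.3  -0.74  5.32] radial 0.27 tang(ccw) 0.75 Mz 0.099
tip [0.5154 0.0813 0.0336] xk [ 0.001 -0.001 -1.   ] A 177.98
{"linear": [-0.0000, 0.0009, -0.0000], "delta_rot": [-0.62, 0.00, 0.58], "fingers": 255},
{"linear": [-0.0000, 0.0019, -0.0000], "delta_rot": [-1.25, 0.00, 1.17], "fingers": 255},
{"linear": [-0.0000, 0.0028, -0.0000], "delta_rot": [-1.87, 0.00, 1.75], "fingers": 255},
{"linear": [-0.0001, 0.0037, -0.0001], "delta_rot": [-2.50, 0.00, 2.33], "fingers": 255},
{"linear": [-0.0001, 0.0046, -0.0001], "delta_rot": [-3.12, 0.00, 2.92], "fingers": 255},
{"linear": [-0.0002, 0.0056, -0.0002], "delta_rot": [-3.75, 0.00, 3.50], "fingers": 255},
{"linear": [-0.0002, 0.0065, -0.0002], "delta_rot": [-4.37, 0.01, 4.08], "fingers": 255},
{"linear": [-0.0002, 0.0065, -0.0002], "delta_rot": [-4.37, 0.01, 4.08], "fingers": 255},
```

apply_moves --commands '[{"linear": [0,0.0009,0],"delta_rot": [-0.62,0,0.58],"fingers": 255},{"linear": [0,0.0019,0],"delta_rot": [-1.25,0,1.17],"fingers": 255},{"linear": [0,0.0028,0],"delta_rot": [-1.87,0,1.75],"fingers": 255},{"linear": [0,0.0037,-0.0001],"delta_rot": [-2.5,0,2.33],"fingers": 255},{"linear": [0,0.0046,-0.0002],"delta_rot": [-3.12,0,2.92],"fingers": 255},{"linear": [0,0.0056,-0.0003],"delta_rot": [-3.75,0,3.5],"fingers": 255},{"linear": [0,0.0065,-0.0004],"delta_rot": [-4.37,0,4.08],"fingers": 255},{"linear": [0,0.0065,-0.0004],"delta_rot": [-4.37,0,4.08],"fingers": 255}]'

```text
time: 16.1
tool_pos: [0.4537, 0.09, 0.0696]
tool_rot: [-0.397, 0.064, 0.915, 0.027]
contact_force: [-0.3, -0.0, 4.5]
gripper_width: 0.152
```

```bash
python3 - <<'E'
from h import *
torque(2); rows(166,0,0)
E
```

```text
tip [0.5153 0.0813 0.0336] xk [ 0.001 -0.001 -1.   ] A 172.0
TORQUE 0.299 F [-0.53  0.    4.43] radial 0.52 tang(ccw) 0.07 Mz 0.304
tip [0.5153 0.0813 0.0336] xk [ 0.001 -0.001 -1.   ] A 172.0
{"linear": [-0.0000, 0.0009, -0.0000], "delta_rot": [-0.63, 0.00, 0.59], "fingers": 255},
{"linear": [-0.0000, 0.0019, -0.0000], "delta_rot": [-1.25, 0.00, 1.17], "fingers": 255},
{"linear": [-0.0000, 0.0028, -0.0000], "delta_rot": [-1.88, 0.00, 1.76], "fingers": 255},
{"linear": [-0.0001, 0.0037, -0.0001], "delta_rot": [-2.51, 0.00, 2.34], "fingers": 255},
{"linear": [-0.0001, 0.0047, -0.0001], "delta_rot": [-3.13, 0.00, 2.93], "fingers": 255},
{"linear": [-0.0002, 0.0056, -0.0002], "delta_rot": [-3.76, 0.00, 3.51], "fingers": 255},
{"linear": [-0.0002, 0.0065, -0.0002], "delta_rot": [-4.39, 0.01, 4.10], "fingers": 255},
{"linear": [-0.0002, 0.0065, -0.0002], "delta_rot": [-4.39, 0.01, 4.10], "fingers": 255},
```

apply_moves --commands '[{"linear": [0,0.0009,0],"delta_rot": [-0.63,0,0.59],"fingers": 255},{"linear": [0,0.0019,0],"delta_rot": [-1.25,0,1.17],"fingers": 255},{"linear": [0,0.0028,0],"delta_rot": [-1.88,0,1.76],"fingers": 255},{"linear": [-0.0001,0.0037,-0.0001],"delta_rot": [-2.51,0,2.34],"fingers": 255},{"linear": [-0.0001,0.0047,-0.0001],"delta_rot": [-3.13,0,2.93],"fingers": 255},{"linear": [-0.0002,0.0056,-0.0002],"delta_rot": [-3.76,0,3.51],"fingers": 255},{"linear": [-0.0002,0.0065,-0.0003],"delta_rot": [-4.39,0,4.1],"fingers": 255},{"linear": [-0.0002,0.0065,-0.0003],"delta_rot": [-4.39,0,4.1],"fingers": 255}]'

```text
time: 16.95
tool_pos: [0.4549, 0.0965, 0.0697]
tool_rot: [-0.395, 0.112, 0.91, 0.048]
contact_force: [-1.2, 0.2, 5.2]
gripper_width: 0.15
```

```bash
python3 - <<'E'
from h import *
torque(2); rows(159,0,0)
E
```

```text
tip [0.5153 0.0814 0.0336] xk [ 0.    -0.001 -1.   ] A 165.99
TORQUE 0.276 F [-0.9   0.08  5.32] radial 0.9 tang(ccw) 0.14 Mz 0.286
tip [0.5153 0.0814 0.0336] xk [ 0.    -0.001 -1.   ] A 165.99
{"linear": [-0.0000, 0.0011, -0.0000], "delta_rot": [-0.73, 0.00, 0.68], "fingers": 255},
{"linear": [-0.0000, 0.0022, -0.0000], "delta_rot": [-1.46, 0.00, 1.36], "fingers": 255},
{"linear": [-0.0001, 0.0033, -0.0001], "delta_rot": [-2.19, 0.00, 2.05], "fingers": 255},
{"linear": [-0.0001, 0.0043, -0.0001], "delta_rot": [-2.92, 0.00, 2.73], "fingers": 255},
{"linear": [-0.0002, 0.0054, -0.0002], "delta_rot": [-3.65, 0.00, 3.41], "fingers": 255},
{"linear": [-0.0002, 0.0065, -0.0002], "delta_rot": [-4.38, 0.00, 4.09], "fingers": 255},
{"linear": [-0.0003, 0.0076, -0.0003], "delta_rot": [-5.11, 0.00, 4.77], "fingers": 255},
{"linear": [-0.0003, 0.0076, -0.0003], "delta_rot": [-5.11, 0.00, 4.77], "fingers": 255},
```

apply_moves --commands '[{"linear": [0,0.0011,0],"delta_rot": [-0.73,0,0.68],"fingers": 255},{"linear": [0,0.0022,0],"delta_rot": [-1.46,0,1.36],"fingers": 255},{"linear": [-0.0001,0.0033,-0.0001],"delta_rot": [-2.19,0,2.05],"fingers": 255},{"linear": [-0.0001,0.0043,-0.0001],"delta_rot": [-2.92,0,2.73],"fingers": 255},{"linear": [-0.0002,0.0054,-0.0002],"delta_rot": [-3.65,0,3.41],"fingers": 255},{"linear": [-0.0002,0.0065,-0.0002],"delta_rot": [-4.38,0,4.09],"fingers": 255},{"linear": [-0.0003,0.0076,-0.0003],"delta_rot": [-5.11,0,4.77],"fingers": 255},{"linear": [-0.0003,0.0076,-0.0003],"delta_rot": [-5.11,0,4.77],"fingers": 255}]'

```text
time: 17.8
tool_pos: [0.4571, 0.1038, 0.0697]
tool_rot: [-0.392, 0.167, 0.902, 0.072]
contact_force: [-0.7, 0.5, 4.3]
gripper_width: 0.152
```

```bash
python3 - <<'E'
from h import *
torque(2); rows(154,0,0)
E
```

```text
tip [0.5152 0.0814 0.0337] xk [ 0.    -0.001 -1.   ] A 159.0
TORQUE 0.261 F [-0.86 -0.63  5.07] radial 0.58 tang(ccw) 0.9 Mz 0.323
tip [0.5152 0.0814 0.0337] xk [ 0.    -0.001 -1.   ] A 159.0
{"linear": [-0.0000, 0.0008, -0.0000], "delta_rot": [-0.52, 0.00, 0.49], "fingers": 255},
{"linear": [-0.0000, 0.0016, -0.0000], "delta_rot": [-1.04, 0.00, 0.97], "fingers": 255},
{"linear": [-0.0000, 0.0023, -0.0000], "delta_rot": [-1.57, 0.00, 1.46], "fingers": 255},
{"linear": [-0.0001, 0.0031, -0.0001], "delta_rot": [-2.09, 0.00, 1.95], "fingers": 255},
{"linear": [-0.0001, 0.0039, -0.0001], "delta_rot": [-2.61, 0.00, 2.44], "fingers": 255},
{"linear": [-0.0001, 0.0047, -0.0001], "delta_rot": [-3.13, 0.00, 2.92], "fingers": 255},
{"linear": [-0.0002, 0.0054, -0.0002], "delta_rot": [-3.65, 0.00, 3.41], "fingers": 255},
{"linear": [-0.0002, 0.0054, -0.0002], "delta_rot": [-3.65, 0.00, 3.41], "fingers": 255},
```

apply_moves --commands '[{"linear": [0,0.0006,0],"delta_rot": [-0.42,0,0.39],"fingers": 255},{"linear": [0,0.0012,0],"delta_rot": [-0.84,0,0.78],"fingers": 255},{"linear": [0,0.0019,0],"delta_rot": [-1.25,0,1.17],"fingers": 255},{"linear": [0,0.0025,-0.0001],"delta_rot": [-1.67,0,1.56],"fingers": 255},{"linear": [-0.0001,0.0031,-0.0001],"delta_rot": [-2.09,0,1.95],"fingers": 255},{"linear": [-0.0001,0.0037,-0.0001],"delta_rot": [-2.51,0,2.34],"fingers": 255},{"linear": [-0.0001,0.0044,-0.0001],"delta_rot": [-2.92,0,2.73],"fingers": 255},{"linear": [-0.0001,0.0044,-0.0001],"delta_rot": [-2.92,0,2.73],"fingers": 255}]'

```text
time: 18.65
tool_pos: [0.4587, 0.1079, 0.0697]
tool_rot: [-0.389, 0.199, 0.895, 0.086]
contact_force: [-0.9, -0.6, 4.9]
gripper_width: 0.154
```

```bash
python3 - <<'E'
from h import *
torque(2); rows(151,0,0)
E
```

```text
tip [0.5152 0.0815 0.0336] xk [ 0.    -0.001 -1.   ] A 155.01
TORQUE 0.274 F [-1.04 -0.42  5.11] radial 0.76 tang(ccw) 0.82 Mz 0.331
tip [0.5152 0.0815 0.0336] xk [ 0.    -0.001 -1.   ] A 155.01
{"linear": [-0.0000, 0.0006, -0.0000], "delta_rot": [-0.42, 0.00, 0.39], "fingers": 255},
{"linear": [-0.0000, 0.0013, -0.0000], "delta_rot": [-0.84, 0.00, 0.78], "fingers": 255},
{"linear": [-0.0000, 0.0019, -0.0000], "delta_rot": [-1.26, 0.00, 1.17], "fingers": 255},
{"linear": [-0.0000, 0.0025, -0.0000], "delta_rot": [-1.67, 0.00, 1.56], "fingers": 255},
{"linear": [-0.0001, 0.0031, -0.0001], "delta_rot": [-2.09, 0.00, 1.95], "fingers": 255},
{"linear": [-0.0001, 0.0038, -0.0001], "delta_rot": [-2.51, 0.00, 2.35], "fingers": 255},
{"linear": [-0.0001, 0.0044, -0.0001], "delta_rot": [-2.93, 0.00, 2.74], "fingers": 255},
{"linear": [-0.0001, 0.0044, -0.0001], "delta_rot": [-2.93, 0.00, 2.74], "fingers": 255},
```

Still just running friction; the same 4° step is safe again.

apply_moves --commands '[{"linear": [0,0.0006,0],"delta_rot": [-0.42,0,0.39],"fingers": 255},{"linear": [0,0.0013,0],"delta_rot": [-0.84,0,0.78],"fingers": 255},{"linear": [0,0.0019,0],"delta_rot": [-1.26,0,1.17],"fingers": 255},{"linear": [0,0.0025,0],"delta_rot": [-1.67,0,1.56],"fingers": 255},{"linear": [-0.0001,0.0031,-0.0001],"delta_rot": [-2.09,0,1.95],"fingers": 255},{"linear": [-0.0001,0.0038,-0.0001],"delta_rot": [-2.51,0,2.35],"fingers": 255},{"linear": [-0.0001,0.0044,-0.0001],"delta_rot": [-2.93,0,2.74],"fingers": 255},{"linear": [-0.0001,0.0044,-0.0001],"delta_rot": [-2.93,0,2.74],"fingers": 255}]'

```text
time: 19.5
tool_pos: [0.4607, 0.1118, 0.0697]
tool_rot: [-0.386, 0.23, 0.888, 0.1]
contact_force: [-1.6, -0.4, 6.2]
gripper_width: 0.154
```

```bash
python3 - <<'E'
from h import *
torque(2); rows(148,0,0)
look('side','i_side',190,180,100,75,6)
E
```

```text
tip [0.5151 0.0816 0.0336] xk [ 0.    -0.001 -1.   ] A 151.0
TORQUE 0.272 F [-1.11 -0.23  5.94] radial 0.86 tang(ccw) 0.74 Mz 0.323
tip [0.5151 0.0816 0.0336] xk [ 0.    -0.001 -1.   ] A 151.0
{"linear": [-0.0000, 0.0005, -0.0000], "delta_rot": [-0.31, 0.00, 0.29], "fingers": 255},
{"linear": [-0.0000, 0.0009, -0.0000], "delta_rot": [-0.63, 0.00, 0.58], "fingers": 255},
{"linear": [-0.0000, 0.0014, -0.0000], "delta_rot": [-0.94, 0.00, 0.88], "fingers": 255},
{"linear": [-0.0000, 0.0019, -0.0000], "delta_rot": [-1.25, 0.00, 1.17], "fingers": 255},
{"linear": [-0.0000, 0.0023, -0.0000], "delta_rot": [-1.57, 0.00, 1.46], "fingers": 255},
{"linear": [-0.0000, 0.0028, -0.0000], "delta_rot": [-1.88, 0.00, 1.75], "fingers": 255},
{"linear": [-0.0001, 0.0033, -0.0001], "delta_rot": [-2.19, 0.00, 2.05], "fingers": 255},
{"linear": [-0.0001, 0.0033, -0.0001], "delta_rot": [-2.19, 0.00, 2.05], "fingers": 255},
```

View pics/i_side.png

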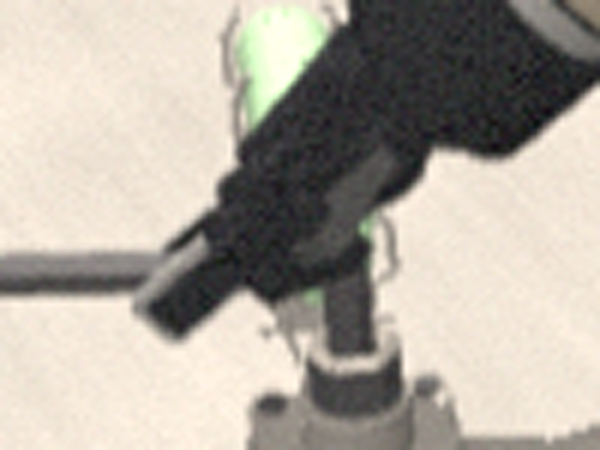

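apply_moves --commands '[{"linear": [0,0.0006,0],"delta_rot": [-0.42,0,0.39],"fingers": 255},{"linear": [0,0.0013,0],"delta_rot": [-0.84,0,0.78],"fingers": 255},{"linear": [0,0.0019,0],"delta_rot": [-1.26,0,1.17],"fingers": 255},{"linear": [0,0.0025,0],"delta_rot": [-1.67,0,1.56],"fingers": 255},{"linear": [-0.0001,0.0031,-0.0001],"delta_rot": [-2.09,0,1.95],"fingers": 255},{"linear": [-0.0001,0.0038,-0.0001],"delta_rot": [-2.51,0,2.35],"fingers": 255},{"linear": [-0.0001,0.0044,-0.0001],"delta_rot": [-2.93,0,2.74],"fingers": 255},{"linear": [-0.0001,0.0044,-0.0001],"delta_rot": [-2.93,0,2.74],"fingers": 255}]'

```text
time: 20.4
tool_pos: [0.4629, 0.1156, 0.0697]
tool_rot: [-0.382, 0.261, 0.879, 0.113]
contact_force: [-1.2, 0.3, 5.2]
gripper_width: 0.157
```

```bash
python3 - <<'E'
from h import *
torque(2)
E
```

```text
tip [0.5151 0.0816 0.0336] xk [-0.    -0.001 -1.   ] A 146.99
TORQUE 0.354 F [-1.01  0.56  5.63] radial 1.15 tang(ccw) 0.08 Mz 0.359
```

apply_moves --commands '[{"linear": [0,0.0004,0],"delta_rot": [-0.24,0,0.23],"fingers": 255},{"linear": [0,0.0008,0],"delta_rot": [-0.49,0,0.46],"fingers": 255},{"linear": [0,0.0011,0],"delta_rot": [-0.73,0,0.68],"fingers": 255},{"linear": [0,0.0015,0],"delta_rot": [-0.98,0,0.91],"fingers": 255},{"linear": [0,0.0019,0],"delta_rot": [-1.22,0,1.14],"fingers": 255},{"linear": [0,0.0022,0],"delta_rot": [-1.46,0,1.37],"fingers": 255},{"linear": [0,0.0022,0],"delta_rot": [-1.46,0,1.37],"fingers": 255},{"linear": [0,0.0022,0],"delta_rot": [-1.46,0,1.37],"fingers": 255}]'

```text
time: 21.25
tool_pos: [0.4641, 0.1175, 0.0697]
tool_rot: [-0.38, 0.276, 0.875, 0.12]
contact_force: [0.7, -0.1, 5.4]
gripper_width: 0.15
```

```bash
python3 - <<'E'
from h import *
torque(2)
E
```

```text
tip [0.5151 0.0817 0.0336] xk [-0.    -0.001 -1.   ] A 145.0
TORQUE 0.339 F [ 0.08 -0.39  5.99] radial -0.29 tang(ccw) 0.28 Mz 0.358
```

apply_moves --commands '[{"linear": [0,0.0004,0],"delta_rot": [-0.24,0,0.23],"fingers": 255},{"linear": [0,0.0008,0],"delta_rot": [-0.49,0,0.46],"fingers": 255},{"linear": [0,0.0011,0],"delta_rot": [-0.73,0,0.68],"fingers": 255},{"linear": [0,0.0015,0],"delta_rot": [-0.98,0,0.91],"fingers": 255},{"linear": [0,0.0019,0],"delta_rot": [-1.22,0,1.14],"fingers": 255},{"linear": [0,0.0022,0],"delta_rot": [-1.46,0,1.37],"fingers": 255},{"linear": [0,0.0022,0],"delta_rot": [-1.46,0,1.37],"fingers": 255},{"linear": [0,0.0022,0],"delta_rot": [-1.46,0,1.37],"fingers": 255}]'

```text
time: 22.1
tool_pos: [0.4654, 0.1193, 0.0696]
tool_rot: [-0.378, 0.291, 0.87, 0.126]
contact_force: [-1.1, 0.3, 5.3]
gripper_width: 0.157
```

```bash
python3 - <<'E'
from h import *
torque(2)
E
```

```text
tip [0.5151 0.0817 0.0336] xk [-0.    -0.001 -1.   ] A 142.99
TORQUE 0.319 F [-0.7  -0.13  5.48] radial 0.48 tang(ccw) 0.53 Mz 0.355
```

apply_moves --commands '[{"linear": [0,0.0005,0],"delta_rot": [-0.31,0,0.29],"fingers": 255},{"linear": [0,0.0009,0],"delta_rot": [-0.63,0,0.58],"fingers": 255},{"linear": [0,0.0014,0],"delta_rot": [-0.94,0,0.88],"fingers": 255},{"linear": [0,0.0019,0],"delta_rot": [-1.25,0,1.17],"fingers": 255},{"linear": [0,0.0023,0],"delta_rot": [-1.57,0,1.46],"fingers": 255},{"linear": [0,0.0028,0],"delta_rot": [-1.88,0,1.75],"fingers": 255},{"linear": [-0.0001,0.0033,-0.0001],"delta_rot": [-2.19,0,2.05],"fingers": 255},{"linear": [-0.0001,0.0033,-0.0001],"delta_rot": [-2.19,0,2.05],"fingers": 255}]'

```text
time: 22.95
tool_pos: [0.4674, 0.1219, 0.0697]
tool_rot: [-0.375, 0.314, 0.862, 0.136]
contact_force: [-1.2, 0.1, 6.3]
gripper_width: 0.151
```

```bash
python3 - <<'E'
from h import *
torque(2)
E
```

```text
tip [0.5151 0.0818 0.0336] xk [-0.    -0.001 -1.   ] A 139.99
TORQUE 0.32 F [-1.01  0.17  5.95] radial 0.88 tang(ccw) 0.52 Mz 0.356
```

```bash
python3 - <<'E'
from h import *
T,xk,zk=tip(.0484); B=T-.049*xk
from h import R
for d in(-5,0,5):
    z2=R.from_euler('z',d,degrees=True).apply(zk)
    print(d,'E side',proj('side',B-.133*z2),'mid',proj('side',B-.1*z2),'E top',proj('top',B-.133*z2),'mid',proj('top',B-.1*z2))
look('side','j_side',150,170,130,90,6); look('top','j_top',130,250,130,90,6)
E
```

```text
tip [0.5151 0.0818 0.0336] xk [-0.    -0.001 -1.   ] A 139.99
-5 E side [[184.67455289 215.44707871]] mid [[199.79159932 217.72256082]] E top [[162.88132685 339.36170647]] mid [[175.86445696 326.71917865]]
0 E side [[182.14460053 218.31219554]] mid [[198.00036192 219.90303955]] E top [[167.28383189 343.63342719]] mid [[179.17241173 329.90708934]]
5 E side [[180.05087576 221.28697751]] mid [[196.55071873 222.155351  ]] E top [[172.06249067 347.49128542]] mid [[182.75907073 332.78467976]]
```

View pics/j_side.png

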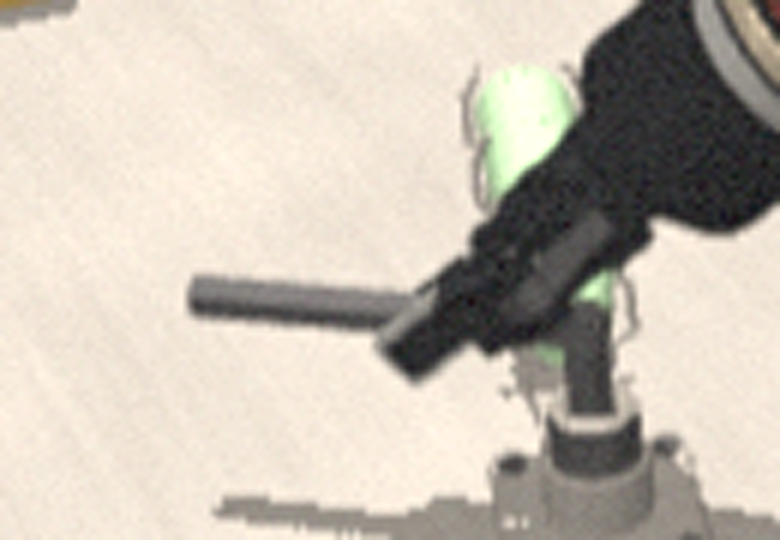

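View pics/j_top.png

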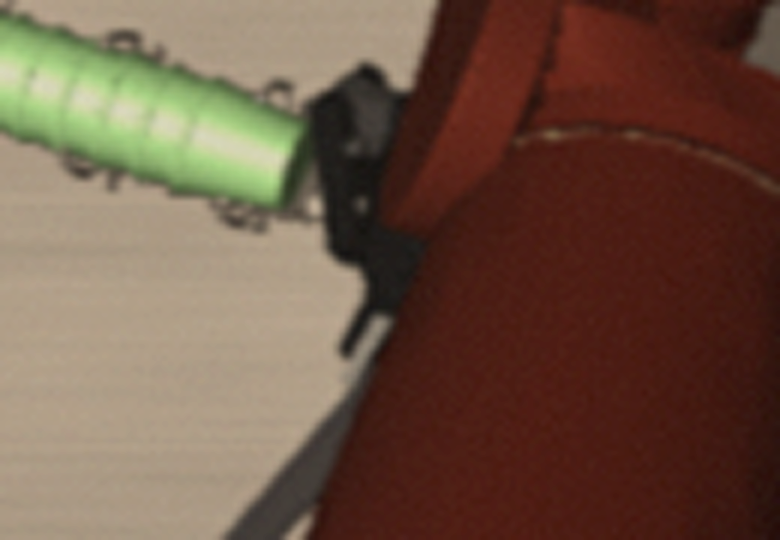

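apply_moves --commands '[{"linear": [0,0.0005,0],"delta_rot": [-0.31,0,0.29],"fingers": 255},{"linear": [0,0.0009,0],"delta_rot": [-0.63,0,0.58],"fingers": 255},{"linear": [0,0.0014,0],"delta_rot": [-0.94,0,0.88],"fingers": 255},{"linear": [0,0.0019,0],"delta_rot": [-1.25,0,1.17],"fingers": 255},{"linear": [0,0.0023,0],"delta_rot": [-1.57,0,1.46],"fingers": 255},{"linear": [0,0.0028,0],"delta_rot": [-1.88,0,1.75],"fingers": 255},{"linear": [-0.0001,0.0033,-0.0001],"delta_rot": [-2.19,0,2.05],"fingers": 255},{"linear": [-0.0001,0.0033,-0.0001],"delta_rot": [-2.19,0,2.05],"fingers": 255}]'

```text
time: 23.9
tool_pos: [0.4695, 0.1243, 0.0697]
tool_rot: [-0.371, 0.336, 0.853, 0.146]
contact_force: [-1.1, -0.5, 5.9]
gripper_width: 0.154
```

```bash
python3 - <<'E'
from h import *
torque(2)
E
```

```text
tip [0.5151 0.0818 0.0336] xk [-0.001 -0.001 -1.   ] A 137.01
TORQUE 0.439 F [-1.4   0.17  5.95] radial 1.14 tang(ccw) 0.83 Mz 0.496
```

apply_moves --commands '[{"linear": [0,0.0003,0],"delta_rot": [-0.22,0,0.2],"fingers": 255},{"linear": [0,0.0006,0],"delta_rot": [-0.44,0,0.41],"fingers": 255},{"linear": [0,0.0009,0],"delta_rot": [-0.66,0,0.61],"fingers": 255},{"linear": [0,0.0012,0],"delta_rot": [-0.88,0,0.82],"fingers": 255},{"linear": [0,0.0016,0],"delta_rot": [-1.1,0,1.02],"fingers": 255},{"linear": [0,0.0016,0],"delta_rot": [-1.1,0,1.02],"fingers": 255},{"linear": [0,0.0016,0],"delta_rot": [-1.1,0,1.02],"fingers": 255},{"linear": [0,0.0016,0],"delta_rot": [-1.1,0,1.02],"fingers": 255}]'

```text
time: 24.75
tool_pos: [0.4706, 0.1255, 0.0697]
tool_rot: [-0.369, 0.347, 0.849, 0.15]
contact_force: [-1.3, 0.3, 5.2]
gripper_width: 0.149
```

```bash
python3 - <<'E'
from h import *
torque(3)
E
```

```text
tip [0.515  0.0818 0.0337] xk [-0.001 -0.001 -1.   ] A 135.53
TORQUE 0.481 F [-1.2   0.28  5.66] radial 1.06 tang(ccw) 0.64 Mz 0.525
```

apply_moves --commands '[{"linear": [0,0.0003,0],"delta_rot": [-0.22,0,0.2],"fingers": 255},{"linear": [0,0.0006,0],"delta_rot": [-0.44,0,0.41],"fingers": 255},{"linear": [0,0.0009,0],"delta_rot": [-0.66,0,0.61],"fingers": 255},{"linear": [0,0.0012,0],"delta_rot": [-0.88,0,0.82],"fingers": 255},{"linear": [0,0.0016,0],"delta_rot": [-1.1,0,1.02],"fingers": 255},{"linear": [0,0.0016,0],"delta_rot": [-1.1,0,1.02],"fingers": 255},{"linear": [0,0.0016,0],"delta_rot": [-1.1,0,1.02],"fingers": 255},{"linear": [0,0.0016,0],"delta_rot": [-1.1,0,1.02],"fingers": 255}]'

```text
time: 25.65
tool_pos: [0.4717, 0.1266, 0.0697]
tool_rot: [-0.367, 0.358, 0.844, 0.155]
contact_force: [-2.3, 1.2, 4.9]
gripper_width: 0.153
```

```bash
python3 - <<'E'
from h import *
torque(3)
E
```

```text
tip [0.515  0.0818 0.0336] xk [-0.001 -0.001 -1.   ] A 134.04
TORQUE 0.53 F [-1.61 -0.24  5.55] radial 0.95 tang(ccw) 1.32 Mz 0.621
```

apply_moves --commands '[{"linear": [0,0.0002,0],"delta_rot": [0,0,0],"fingers": 255},{"linear": [0,0.0004,0],"delta_rot": [0,0,0],"fingers": 255},{"linear": [0,0.0006,0],"delta_rot": [0,0,0],"fingers": 255},{"linear": [0,0.0008,0],"delta_rot": [0,0,0],"fingers": 255},{"linear": [0,0.0008,0],"delta_rot": [0,0,0],"fingers": 255},{"linear": [0,0.0008,0],"delta_rot": [0,0,0],"fingers": 255},{"linear": [0,0.0008,0],"delta_rot": [0,0,0],"fingers": 255},{"linear": [0,0.0008,0],"delta_rot": [0,0,0],"fingers": 255}]'

```text
time: 26.55
tool_pos: [0.4718, 0.1268, 0.0697]
tool_rot: [-0.368, 0.358, 0.844, 0.155]
contact_force: [-2.4, -2.0, 6.9]
gripper_width: 0.151
```

```bash
python3 - <<'E'
from h import *
torque(3)
T,xk,zk=tip(.0484); B=T-.049*xk
for d in(-5,0,5):
    z2=R.from_euler('z',d,degrees=True).apply(zk)
    print(d,'E side',proj('side',B-.133*z2))
look('side','k_side',150,170,130,90,6)
E
```

```text
tip [0.5151 0.082  0.0336] xk [-0.002 -0.001 -1.   ] A 134.06
TORQUE 0.536 F [-3.16 -1.84  6.4 ] radial 0.88 tang(ccw) 3.55 Mz 0.78
tip [0.5151 0.082  0.0336] xk [-0.002 -0.001 -1.   ] A 134.06
-5 E side [[188.19187863 212.14378053]]
0 E side [[185.18559095 214.85611647]]
5 E side [[182.57854406 217.69776209]]
```

View pics/k_side.png

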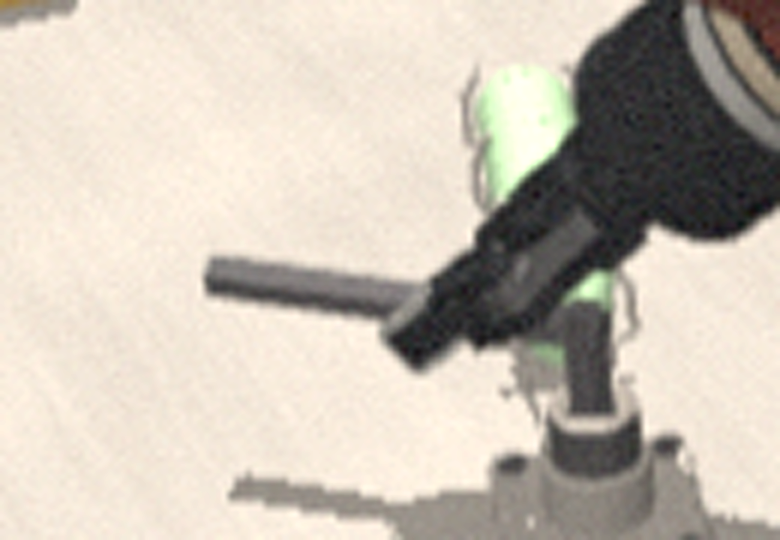

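apply_moves --commands '[{"linear": [0,0.0001,0],"delta_rot": [-0.22,0,0.2],"fingers": 255},{"linear": [0,0.0002,0],"delta_rot": [-0.44,0,0.41],"fingers": 255},{"linear": [0,0.0003,0],"delta_rot": [-0.66,0,0.61],"fingers": 255},{"linear": [0,0.0005,0],"delta_rot": [-0.88,0,0.82],"fingers": 255},{"linear": [0,0.0008,0],"delta_rot": [-1.1,0,1.02],"fingers": 255},{"linear": [0,0.0008,0],"delta_rot": [-1.1,0,1.02],"fingers": 255},{"linear": [0,0.0008,0],"delta_rot": [-1.1,0,1.02],"fingers": 255},{"linear": [0,0.0008,0],"delta_rot": [-1.1,0,1.02],"fingers": 255}]'

```text
time: 27.5
tool_pos: [0.4728, 0.1277, 0.0697]
tool_rot: [-0.365, 0.369, 0.839, 0.16]
contact_force: [-1.0, -0.3, 6.1]
gripper_width: 0.153
```

```bash
python3 - <<'E'
from h import *
torque(4); print(state()['joint_efforts'],state()['joint_pos'])
E
```

```text
tip [0.5149 0.0818 0.0336] xk [-0.    -0.001 -1.   ] A 132.54
TORQUE 0.586 F [-1.08 -0.2   5.63] radial 0.58 tang(ccw) 0.93 Mz 0.65
[ -0.681677   -38.43638778 -26.7055732    1.2823962    0.76922396
   0.29981227] [-0.15885253  0.29697107  1.79245337  0.47720753  1.73165802 -0.99268195]
```

apply_moves --commands '[{"linear": [0,0.0005,0],"delta_rot": [-0.31,0,0.29],"fingers": 255},{"linear": [0,0.0009,0],"delta_rot": [-0.63,0,0.58],"fingers": 255},{"linear": [0,0.0014,0],"delta_rot": [-0.94,0,0.88],"fingers": 255},{"linear": [0,0.0019,0],"delta_rot": [-1.25,0,1.17],"fingers": 255},{"linear": [0,0.0023,0],"delta_rot": [-1.57,0,1.46],"fingers": 255},{"linear": [0,0.0028,0],"delta_rot": [-1.88,0,1.75],"fingers": 255},{"linear": [0,0.0028,0],"delta_rot": [-1.88,0,1.75],"fingers": 255},{"linear": [0,0.0028,0],"delta_rot": [-1.88,0,1.75],"fingers": 255}]'

```text
time: 28.45
tool_pos: [0.4749, 0.1296, 0.0697]
tool_rot: [-0.361, 0.388, 0.831, 0.168]
contact_force: [-1.7, -0.7, 6.7]
gripper_width: 0.152
```

```bash
python3 - <<'E'
from h import *
torque(4)
E
```

```text
tip [0.5149 0.0818 0.0336] xk [-0.    -0.001 -1.   ] A 129.98
TORQUE 0.658 F [-1.34 -0.43  5.51] radial 0.53 tang(ccw) 1.3 Mz 0.748
```

apply_moves --commands '[{"linear": [0,0.0005,0],"delta_rot": [-0.31,0,0.29],"fingers": 255},{"linear": [0,0.0009,0],"delta_rot": [-0.63,0,0.58],"fingers": 255},{"linear": [0,0.0014,0],"delta_rot": [-0.94,0,0.88],"fingers": 255},{"linear": [0,0.0014,0],"delta_rot": [-0.94,0,0.88],"fingers": 255},{"linear": [0,0.0014,0],"delta_rot": [-0.94,0,0.88],"fingers": 255},{"linear": [0,0.0014,0],"delta_rot": [-0.94,0,0.88],"fingers": 255},{"linear": [0,0.0014,0],"delta_rot": [-0.94,0,0.88],"fingers": 255},{"linear": [0,0.0014,0],"delta_rot": [-0.94,0,0.88],"fingers": 255}]'

```text
time: 29.4
tool_pos: [0.476, 0.1305, 0.0697]
tool_rot: [-0.36, 0.397, 0.827, 0.172]
contact_force: [-1.0, 0.5, 5.4]
gripper_width: 0.154
```

```bash
python3 - <<'E'
from h import *
torque(5); 
T,xk,zk=tip(.0484); B=T-.049*xk
for d in(-5,0,5,10):
    z2=R.from_euler('z',d,degrees=True).apply(zk)
    print(d,'E side',proj('side',B-.133*z2))
look('side','l_side',150,170,130,90,6)
E
```

```text
tip [0.5149 0.0818 0.0336] xk [-0.    -0.001 -1.   ] A 128.7
TORQUE 0.73 F [-1.06 -0.05  5.59] radial 0.63 tang(ccw) 0.86 Mz 0.789
tip [0.5149 0.0818 0.0336] xk [-0.    -0.001 -1.   ] A 128.7
-5 E side [[191.71977277 209.48105367]]
0 E side [[188.3192869  212.04001155]]
5 E side [[185.2836422  214.74391186]]
10 E side [[182.64497734 217.57831615]]
```

View pics/l_side.png

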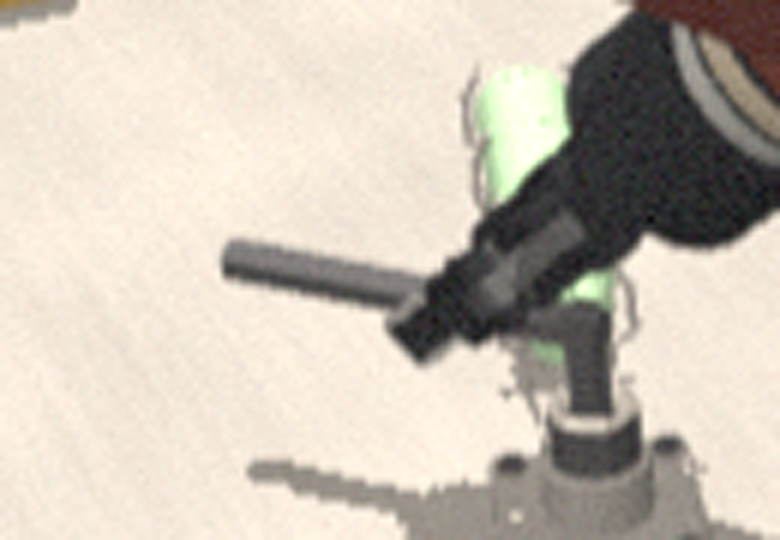

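```bash
python3 - <<'E'
from h import *
rows(136,0,0.0003)
E
```

```text
tip [0.5149 0.0819 0.0336] xk [-0.    -0.001 -1.   ] A 128.7
{"linear": [0.0000, -0.0011, -0.0000], "delta_rot": [0.76, -0.00, -0.71], "fingers": 255},
{"linear": [0.0000, -0.0023, -0.0001], "delta_rot": [1.52, -0.00, -1.42], "fingers": 255},
{"linear": [0.0000, -0.0034, -0.0002], "delta_rot": [2.29, -0.00, -2.13], "fingers": 255},
{"linear": [0.0000, -0.0046, -0.0002], "delta_rot": [3.05, -0.00, -2.84], "fingers": 255},
{"linear": [-0.0000, -0.0057, -0.0003], "delta_rot": [3.81, -0.00, -3.56], "fingers": 255},
{"linear": [-0.0001, -0.0069, -0.0005], "delta_rot": [4.57, -0.00, -4.27], "fingers": 255},
{"linear": [-0.0001, -0.0080, -0.0006], "delta_rot": [5.34, -0.01, -4.98], "fingers": 255},
{"linear": [-0.0001, -0.0080, -0.0006], "delta_rot": [5.34, -0.01, -4.98], "fingers": 255},
```

apply_moves --commands '[{"linear": [0,-0.0011,0],"delta_rot": [0.76,0,-0.71],"fingers": 255},{"linear": [0,-0.0023,0],"delta_rot": [1.52,0,-1.42],"fingers": 255},{"linear": [0,-0.0034,-0.0001],"delta_rot": [2.29,0,-2.13],"fingers": 255},{"linear": [0,-0.0046,-0.0002],"delta_rot": [3.05,0,-2.84],"fingers": 255},{"linear": [0,-0.0057,-0.0003],"delta_rot": [3.81,0,-3.56],"fingers": 255},{"linear": [0,-0.0069,-0.0004],"delta_rot": [4.57,0,-4.27],"fingers": 255},{"linear": [0,-0.008,-0.0005],"delta_rot": [5.34,0,-4.98],"fingers": 255},{"linear": [0,-0.008,-0.0005],"delta_rot": [5.34,0,-4.98],"fingers": 255}]'

```text
time: 30.45
tool_pos: [0.4704, 0.1252, 0.0697]
tool_rot: [-0.369, 0.344, 0.85, 0.149]
contact_force: [-0.0, 2.6, 5.4]
gripper_width: 0.151
```

```bash
python3 - <<'E'
from h import *
torque(3)
E
```

```text
tip [0.5151 0.0818 0.0337] xk [ 0.    -0.001 -1.   ] A 135.93
TORQUE 0.223 F [-0.09  2.05  5.37] radial 1.49 tang(ccw) -1.41 Mz 0.126
```

apply_moves --commands '[{"linear": [0,-0.0011,0],"delta_rot": [0.76,0,-0.71],"fingers": 255},{"linear": [0,-0.0023,0],"delta_rot": [1.5,0,-1.4],"fingers": 255},{"linear": [0,-0.0023,0],"delta_rot": [1.5,0,-1.4],"fingers": 255},{"linear": [0,-0.0023,0],"delta_rot": [1.5,0,-1.4],"fingers": 120},{"linear": [0,-0.0023,0],"delta_rot": [1.5,0,-1.4],"fingers": 120},{"linear": [0,-0.0023,0],"delta_rot": [1.5,0,-1.4],"fingers": 120},{"linear": [0,-0.0023,0],"delta_rot": [1.5,0,-1.4],"fingers": 120},{"linear": [0,-0.0023,0],"delta_rot": [1.5,0,-1.4],"fingers": 120}]'

```text
time: 31.35
tool_pos: [0.4685, 0.1233, 0.0694]
tool_rot: [-0.372, 0.329, 0.856, 0.142]
contact_force: [0.4, 0.5, 0.8]
gripper_width: 0.53
```

```bash
python3 - <<'E'
from h import *
show();torque(2);look('side','m_side',150,170,130,90,6)
E
```

```text
t 31.35 pos [0.4685 0.1233 0.0694] z [-0.543  0.488 -0.683] y [ 0.669  0.743 -0.001]
q [-0.141  0.315  1.77   0.428  1.765 -1.052] F [0.36 0.47 0.77] M [-0.259 -0.285  0.041] w 0.53
tip [0.5148 0.0815 0.0335] xk [ 0.    -0.002 -1.   ] A 137.98
TORQUE 0.028 F [0.18 0.16 0.6 ] radial -0.03 tang(ccw) -0.24 Mz 0.012
```

View pics/m_side.png

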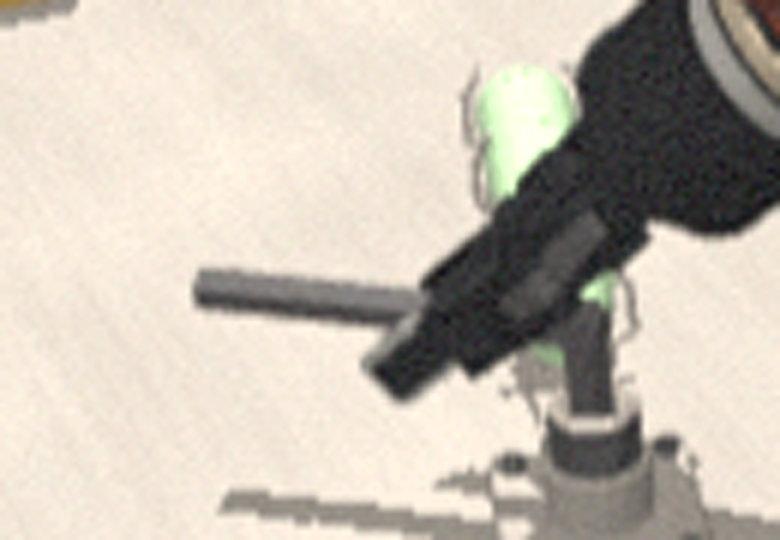

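apply_moves --commands '[{"linear": [0,0,-0.003],"delta_rot": [0,0,0],"fingers": 120},{"linear": [0,0,-0.01],"delta_rot": [0,0,0],"fingers": 120},{"linear": [0,0,-0.02],"delta_rot": [0,0,0],"fingers": 120},{"linear": [0,0,-0.035],"delta_rot": [0,0,0],"fingers": 120},{"linear": [0,0,-0.055],"delta_rot": [0,0,0],"fingers": 120},{"linear": [0,0,-0.08],"delta_rot": [0,0,0],"fingers": 120},{"linear": [0,0,-0.105],"delta_rot": [0,0,0],"fingers": 120},{"linear": [0,0,-0.12],"delta_rot": [0,0,0],"fingers": 120}]'

```text
time: 32.25
tool_pos: [0.536, 0.0633, 0.154]
tool_rot: [-0.37, 0.329, 0.857, 0.143]
contact_force: [-0.8, 0.4, -0.1]
gripper_width: 0.53
```

```bash
python3 - <<'E'
from h import *
show();cv2.imwrite('pics/n_side.png',eyes.grab_frame('side')[:,:,::-1]);cv2.imwrite('pics/n_top.png',eyes.grab_frame('top')[:,:,::-1])
a=cv2.imread('pics/n_side.png')[170:260,150:280]; cv2.imwrite('pics/n_side_c.png',cv2.resize(a,None,fx=6,fy=6,interpolation=cv2.INTER_CUBIC))
E
```

```text
t 32.25 pos [0.536  0.0633 0.154 ] z [-0.54   0.488 -0.685] y [0.67  0.742 0.001]
q [-0.214  0.344  1.567  0.4    1.946 -1.043] F [-0.79  0.43 -0.1 ] M [-0.277 -0.222 -0.042] w 0.53
```

View pics/n_side_c.png

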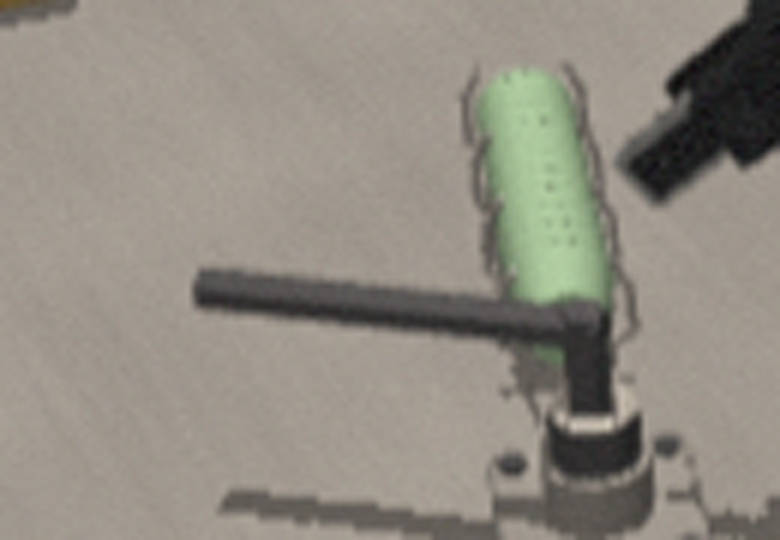

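View pics/n_top.png

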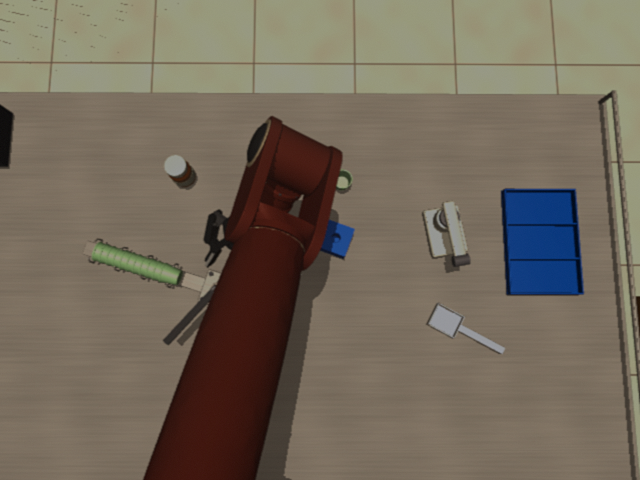

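View pics/n_side.png

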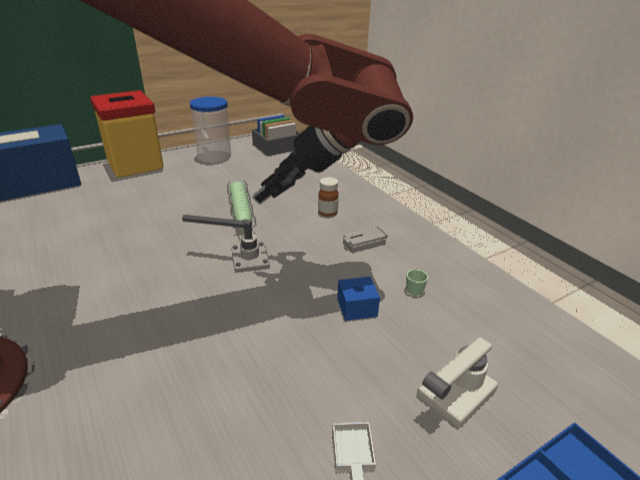

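```bash
python3 - <<'E'
from plant import job_done
print(job_done())
E
```

```text
the job is handed in; nothing more can be done
None
```

The screw is tightened against its stop and the key is left standing in it. I handed the job in at about 32 s of the 67 s allowed.

- **Insertion:** I took the key from the holder, flipped it and felt the short arm in. One touch on the bevel (about 15 N) needed a 1.5 mm sideways correction. After that it slid down freely until it rested on the socket floor at about 8 N.
- **Turning:** I turned it clockwise with the long arm, at about 0.3 N m running torque. The torque rose steadily past the stop. I held it at about 0.73 N m for about 0.7 s. The highest averaged reading was 0.73 N m, though I could only check it between moves. Then I eased off to near zero and released.
- **Last checks:** The final pictures show the key upright in the screw. The bystanders look unmoved, and the gripper is 12 cm clear with no contact force.
- **What disagreed:**
  - The stop came about 8 degrees later than my estimate from the pictures. That estimate assumed where the screw's zero angle lies.
  - The torque climbed more slowly on loading (about 0.035 N m per degree) than it fell on unloading (about 0.07). The quoted head twist alone would give about 0.1. I put this down to some give at the stop and in the contacts.
  - I could not see the screw's own angle. That it reached the stop rests on the torque holding steady at 0.73 N m.
- **Early force reading:** At 2.3 s, moving freely above the table, one wrist reading showed about 50 N while joint 2 read -1.011 against its -1.01 limit. I could not tell whether it was over. The next reading was back near zero.

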